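# Pack away the boxed magnifiers

### The job

Put all the boxed magnifiers lying on the table away in the hinged storage case: open its lid, stand each box upright on its short narrow end in a slot of its own, then shut the lid fully, and after that swing the red-barred clamp up against the lid as far as it goes. Leave the mug, the dropper bottle and the hand lens where they are.

Things in the scene. Friction and masses are not known exactly. Their poses are not given: they have to be found in the camera images.
- case: Ivory open-topped case, fixed: 162 mm (own x, towards the robot's right) x 78 (own y), rim 50 mm above the table. Origin at the centre of its underside. Floor and side walls 5 mm thick, hinge-end (+x) wall 12, free-end wall 20. Three dividers, 6 mm thick, as high as the rim, make a row of four slots along own x. Fill from the hinge end (slot 1) to leave the gripper room.
- lid (a joint): Deep lid of the case, hinged along the +x end rim (50 mm above the table). 0 = shut, grows as it opens, stop at 1.8 rad (past upright). 65 mm deep: shut, its top is 115 mm above the table, with 6 mm of room over standing boxes. Stiff hinge: it stays at any angle where it is left (about 0.3 N m to move it). Starts shut or ajar (0 to 0.6).
- lid_bar (a point): Middle of the lid's black handle bar, 10 mm thick, along the case's own y, 46 mm clear between its two posts. On the lid's top, 22 mm from its free (own -x) edge, bar axis 38 mm off the top surface (with the lid upright that is all the room a finger has: open only a little). Round, it turns in the fingers as the lid swings; shut, it is 153 mm above the table. It circles lid_hinge at 174 mm.
- lid_hinge (a point): Middle of the lid's hinge line, which runs along the case's own y at the +x end rim. The lid opens by turning about the case's +y (the bar goes up and then over to own +x).
- clamp (a joint): Steel clamp bail on the case's own +y side, which looks away from the robot. 0 = on: upright against the lid's side, hooked over its edge. Grows to 1.5 rad as it is folded outward to own +y. Starts folded out (1.1 to 1.4). Stays where it is left (about 0.15 N m to move it). Does not get in the way of the lid.
- clamp_bar (a point): Middle of the clamp's red grip bar, 10 mm thick, along the case's own x, 52 mm clear between the two steel straps that carry it. It circles clamp_hinge at 105 mm; with the clamp on it is 130 mm above the table, 15 mm higher than the shut lid's top and 6 mm outside the lid's side.
- clamp_hinge (a point): Middle of the clamp's hinge line along the case's own x, 25 mm above the table, 6 mm outside the case's +y side. The clamp opens by turning about the case's -x.
- slot1 (a point): Centre of the floor of slot 1 of the case (next to the hinge), 5 mm above the table. A slot is 28 mm (case's own x) x 68 mm (own y): a box stood on its 60 x 22 mm end, broad faces across the case's own x, fits with 6 and 8 mm to spare and sticks out 55 mm above the rim.
- slot2 (a point): Centre of the floor of slot 2 of the case (the second from the hinge), 5 mm above the table. A slot is 28 mm (case's own x) x 68 mm (own y): a box stood on its 60 x 22 mm end, broad faces across the case's own x, fits with 6 and 8 mm to spare and sticks out 55 mm above the rim.
- slot3 (a point): Centre of the floor of slot 3 of the case (the third from the hinge), 5 mm above the table. A slot is 28 mm (case's own x) x 68 mm (own y): a box stood on its 60 x 22 mm end, broad faces across the case's own x, fits with 6 and 8 mm to spare and sticks out 55 mm above the rim.
- slot4 (a point): Centre of the floor of slot 4 of the case (at the free end, farthest from the hinge), 5 mm above the table. A slot is 28 mm (case's own x) x 68 mm (own y): a box stood on its 60 x 22 mm end, broad faces across the case's own x, fits with 6 and 8 mm to spare and sticks out 55 mm above the rim.
- box1: Boxed magnifier, teal card with a white band and a lens picture on both faces: a rigid block 100 (own x) x 60 (own y) x 22 mm (own z), about 90 g. Lies flat on the table at the start. Origin at the centre of one 100 x 60 face (the underside at the start), so the middle of the block is 11 mm along own +z. May be absent (3 or 4 of the four are there).
- box2: Boxed magnifier, teal card with a white band and a lens picture on both faces: a rigid block 100 (own x) x 60 (own y) x 22 mm (own z), about 90 g. Lies flat on the table at the start. Origin at the centre of one 100 x 60 face (the underside at the start), so the middle of the block is 11 mm along own +z. May be absent (3 or 4 of the four are there).
- box3: Boxed magnifier, teal card with a white band and a lens picture on both faces: a rigid block 100 (own x) x 60 (own y) x 22 mm (own z), about 90 g. Lies flat on the table at the start. Origin at the centre of one 100 x 60 face (the underside at the start), so the middle of the block is 11 mm along own +z. May be absent (3 or 4 of the four are there).
- box4: Boxed magnifier, teal card with a white band and a lens picture on both faces: a rigid block 100 (own x) x 60 (own y) x 22 mm (own z), about 90 g. Lies flat on the table at the start. Origin at the centre of one 100 x 60 face (the underside at the start), so the middle of the block is 11 mm along own +z. May be absent (3 or 4 of the four are there).
- mug: Light blue mug with tweezers in it, 80 mm wide, 90 mm high (tweezers to 150). Bystander. Origin under its centre.
- dropper: White dropper bottle, 38 mm wide, 88 mm high. Bystander. Origin under its centre.
- lens: Black hand lens lying flat, lens 64 mm wide, 10 mm thick, handle 90 mm along its own -x. Bystander. Origin under the lens centre.
Not all that is in view belongs to the job. Leave any brown or orange look-alike of the box2 alone. There is more than one size of the case; the job needs the smaller.

How it is judged:
By the outcome, as a careful person would: the job done as asked, in the order asked, and still so for the second after the job is handed in, with the robot touching nothing.
Of box1, box2, box3, box4 only 3 to 4 are there at a start; the rules pass over those that are not, and their reading is None.
At some moment in a run one of box1, box2, box3, box4 may be knocked a few centimetres aside while the robot is not near it.
It also fails if it takes over 210 s, if anything falls off the work surface, if the arm or the gripper's body presses on something with over 40 N, if the wrist force passes 120 N, or if a joint passes its speed limit or range.

### The arm

A 6-joint arm with a two-finger parallel gripper is mounted at the origin on the work surface. World frame = base frame: x ahead of the robot, y to its left, z up, the work surface at z = 0. Lengths are in m, angles in degrees, forces in N, time in s.
With the tool pointing down it reaches from about 0.3 to 0.75 m from the base axis. Payload 8.5 kg.
Tool frame: the origin (TCP) lies on the centre line of the jaws, within the pads' length; the fingertips stand 19 mm ahead of it and the grasp point (between the pads) is the TCP; z points along the fingers, x is the direction in which the jaws open and shut, and the axes are right-handed (so a half turn about z gives the same grasp; the last joint's range is limited). The gripper opens to 85 mm and grips with 20 to 120 N. Pads are 22 mm wide; open, the fingers measure 114 mm over their backs; the gripper's body (76 mm by 85 mm) begins 54 mm behind the grasp point. The pads swing forward as they close: fully open they stand 13 mm farther back than shut.
Start: joints at [-76.507, 21.807, 74.336, -0, 83.858, -12.336], TCP at [0.24, -0.495, 0.25] pointing down, gripper open.
Joint ranges: [-178.18, 178.18], [-50.72, 133.34], [12.68, 142.11], [-81.47, 261.47], [9.98, 163.14], [-165.26, 165.26]. Speed limits (degrees/s): [136.94, 136.94, 180, 180, 180, 180].

### API

Orientations are given as a 3x3 rotation matrix whose columns are the frame's x, y, z axes.
In Python, from rig import env, cams, order gives the robot as it stands.
- The arm moves only by the tool step_arm, never from a script. Its argument "steps" is a list of rows, each an object with "xyz": the shift along the tool's x, y, z normalised to -1 to 1, where 1 is 0.04 m, a list of three; "turn": the turn, a rotation vector about the tool's x, y, z normalised to -1 to 1, where 1 is 0.08 rad, a list of three; "gripper": the gripper command: -1 is shut, 1 is fully open, values between are in proportion. A call has 1 to 20 rows; each row shifts and turns the commanded pose from where the row before left it, along the tool's axes as they then stand; what a row does not reach is not made up. A row lasts 1/12 s, in which the tool goes at most 41.7 mm and 7.16 degrees, less where a joint would pass 70% of its speed; a pose out of reach is approached as far as the arm can. A call with a number of a shift or a turn outside -1 to 1 is refused whole. A call with a gripper value outside its range is refused whole. The fingers move at their own pace and stop on an object; "squeeze" is the grip in N (left out, the last holds). Time passes only in rows, so rows that do not move let the fingers close. It gives the time, the measured TCP pose, the force and the opening at its end, in the units of the state.
- env.observe(): the state, without advancing time (a new reading comes with each control period).
- cams.get_image(name): name is "scene" or "top" or "wrist"; returns (picture, depth): 480x640x3 uint8, red, green, blue; 480x640 float32, m along the optical axis (not along the pixel's ray), 0 where there is no reading.
- cams.camera_info(name): a dict with "fx", "fy", "cx", "cy" (pixels), "k1" (the pictures are not rectified: a ray, as slopes to the right and down, at radius r is drawn at 1 + k1 r^2 times it, then the intrinsics apply), "extrinsics" (4x4, takes a point from camera to world coordinates). Camera axes: x right, y down, z forward; pixel columns grow to the right and rows downward; lengths in m; the calibration is good to about 2 mm. A picture is of the moment at which its call begins: read the wrist's pose just before it. camera_info takes no time and is no camera call; for the wrist camera it gives the pose at the moment of the call.
- order.close_job(): hands the job in, once; it reports no verdict.
The state is a dict: "time_s": time; "q": joint angles; "qvel": joint speeds; "joint_efforts": joint torques, N m; "position": TCP position; "tool_rot": TCP orientation; "ft_force": force on the tool from outside, world axes, zero at the start; "wrist_torque": the same for the moment, N m; "grip_width": finger opening in m.
Only numpy, scipy, OpenCV 4.12 (cv2) and the standard library are available. Lean on these libraries where they do the work, as an engineer would, in place of code of your own. Each camera call takes 0.05 s, during which the arm holds its last target. There are 200 camera calls.

## Working session

There is one attempt and no reset: what is moved stays moved. The work goes in short steps, Python scripts to look and compute and a tool call to move; the robot and the scene stay as the last step left them, time stands still between calls to the robot, and variables do not carry over. Pictures are saved under pics/ and viewed, about 12 in all and at most 16, crops included, and the job is handed in when it is done.

Besides the shell and the picture viewer there is one more tool, called as name(argument=value, ...) on one line, values as JSON. step_arm: Moves the arm, as the interface text tells. Scaled input: -1 to 1 covers 0.04 m each way for a shift and 0.08 rad each way for a turn. Its arguments: {"type":"object","properties":{"steps":{"type":"array"},"squeeze":{"type":"number"}},"required":["steps"]}

```bash
ls; mkdir -p pics; cat > h.py <<'E'
import numpy as np, cv2
from rig import env, cams, order
def get(n, save=None):
    info=cams.camera_info(n); im,d=cams.get_image(n)
    if save: cv2.imwrite('pics/'+save+'.png',im[:,:,::-1])
    return im,d,info
def rays(info,uv):
    uv=np.atleast_2d(np.array(uv,float))
    K=np.array([[info['fx'],0,info['cx']],[0,info['fy'],info['cy']],[0,0,1]])
    p=cv2.undistortPoints(uv[:,None],K,np.array([info['k1'],0,0,0.]))[:,0]
    return np.c_[p,np.ones(len(p))]
def plane(info,uv,z):
    E=np.array(info['extrinsics']); r=rays(info,uv)@E[:3,:3].T; o=E[:3,3]
    return o+r*((z-o[2])/r[:,2])[:,None]
def cloud(info,d,step=1):
    v,u=np.mgrid[0:480:step,0:640:step]; r=rays(info,np.c_[u.ravel(),v.ravel()])
    E=np.array(info['extrinsics']); P=r*d[::step,::step].ravel()[:,None]
    return (P@E[:3,:3].T+E[:3,3]).reshape(*u.shape,3)
def st():
    s=env.observe(); print('t',s['time_s'],'p',np.round(s['position'],4),'F',np.round(s['ft_force'],1),'w',round(s['grip_width'],4)); print(np.round(s['tool_rot'],3).tolist(),'q',np.round(s['q'],1)); return s
E
python3 - <<'E'
from h import *
st()
for n in ('scene','top'):
    im,d,i=get(n,n+'0'); print(n,np.round(i['extrinsics'],3).tolist(),{k:i[k] for k in('fx','fy','cx','cy','k1')})
E
```

```text
pics
t 0.0 p [ 0.2395 -0.4948  0.2497] F [-0.2 -0.7  0.1] w 0.0857
[[0.436, -0.9, -0.0], [-0.9, -0.436, 0.001], [-0.001, -0.0, -1.0]] q [-76.5  21.8  74.4   0.   83.9 -12.3]
scene [[-0.597, 0.432, -0.677, 1.231], [0.803, 0.327, -0.499, 0.527], [0.006, -0.841, -0.542, 0.667], [0.0, 0.0, 0.0, 1.0]] {'fx': 447.0721686961226, 'fy': 447.0721686961226, 'cx': 317.48041010218014, 'cy': 244.04280001163136, 'k1': -0.058505148377158644}
top [[0.002, -0.981, 0.192, 0.26], [-1.0, -0.004, -0.011, 0.027], [0.011, -0.191, -0.981, 1.536], [0.0, 0.0, 0.0, 1.0]] {'fx': 619.8981442389592, 'fy': 619.8981442389592, 'cx': 316.35166384573944, 'cy': 233.42835970627206, 'k1': -0.12547622332202796}
```

View pics/top0.png

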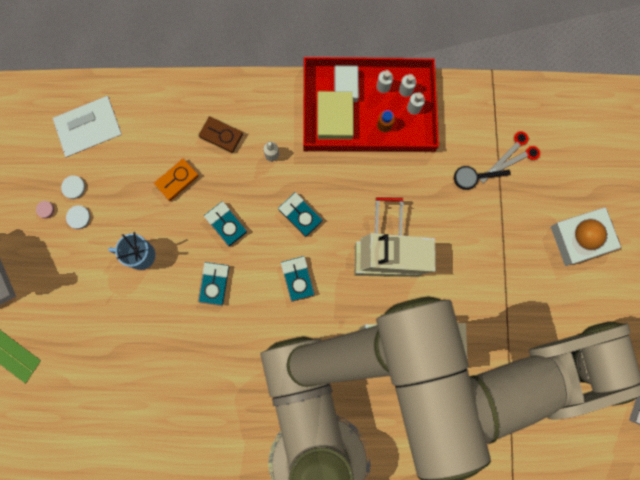

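View pics/scene0.png

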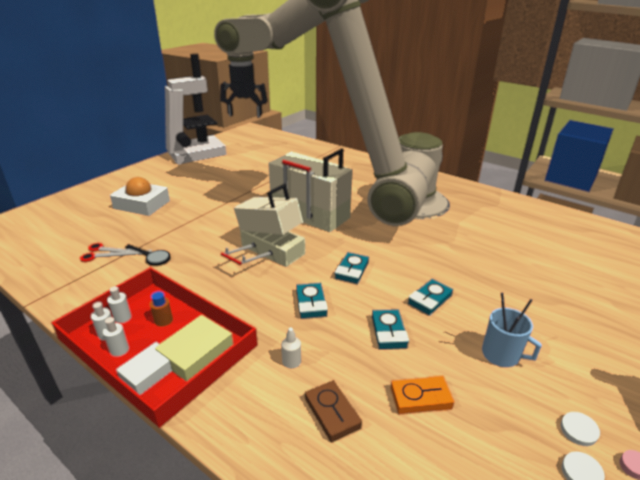

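The top view shows four teal boxes, at about (226,224), (300,215), (214,284) and (297,278). The small case with its lid ajar is at (395,255), its clamp folded out away from the robot with the red bar at (389,199). The larger case is partly under the arm, and the bystanders are at (133,250), (271,150) and (480,177).

```bash
cat >> h.py <<'E'
def boxes(im,d,info,zb=0.022,minpts=150,maxd=None):
    C=cloud(info,d); hsv=cv2.cvtColor(im,cv2.COLOR_RGB2HSV)
    teal=((hsv[...,0]>80)&(hsv[...,0]<100)&(hsv[...,1]>140)&(hsv[...,2]>30)&(hsv[...,2]<170)&(C[...,2]>-.02)&(C[...,2]<.06)).astype(np.uint8)
    white=((hsv[...,1]<60)&(hsv[...,2]>130)&(C[...,2]>0.010)&(C[...,2]<.04)).astype(np.uint8)
    m=cv2.morphologyEx(teal,cv2.MORPH_CLOSE,np.ones((3,3),np.uint8))
    m2=cv2.morphologyEx(teal|(white&cv2.dilate(m,np.ones((25,25),np.uint8))),cv2.MORPH_CLOSE,np.ones((5,5),np.uint8))
    m2=cv2.morphologyEx(m2,cv2.MORPH_OPEN,np.ones((3,3),np.uint8))
    out=[]
    for c in cv2.findContours(m2,cv2.RETR_EXTERNAL,cv2.CHAIN_APPROX_NONE)[0]:
        if cv2.contourArea(c)<minpts: continue
        P=plane(info,c[:,0],zb)[:,:2]
        (cx,cy),(w,h),a=cv2.minAreaRect((P*1000).astype(np.float32))
        if w<h: w,h,a=h,w,a+90
        uv=c[:,0].mean(0)
        out.append((np.round(uv),np.round([cx,cy,w,h,(a+90)%180-90],1)))
    return out
E
python3 - <<'E'
from h import *
im,d,i=get('top')
for b in boxes(im,d,i): print(*b)
for n in('top','scene'):
    im,d,i=get(n); C=cloud(i,d); hsv=cv2.cvtColor(im,cv2.COLOR_RGB2HSV)
    red=((hsv[...,0]<8)|(hsv[...,0]>172))&(hsv[...,1]>150)&(hsv[...,2]>80)
    r=C[red]; 
    r=r[(r[:,0]>.45)&(r[:,0]<.72)&(abs(r[:,1]+.12)<.15)&(r[:,2]>.01)]
    print(n,'red',len(r),r.mean(0).round(3) if len(r) else '',np.ptp(r,axis=0).round(3) if len(r) else '')
    iv=(hsv[...,0]>12)&(hsv[...,0]<35)&(hsv[...,1]<95)&(hsv[...,1]>15)&(hsv[...,2]>90)
    ok=iv&(C[...,0]>.4)&(C[...,0]<.6)&(C[...,1]>-.26)&(C[...,1]<0)&(C[...,2]>.01)&(C[...,2]<.25)
    P=C[ok]; print('ivory',len(P))
    for z0,z1 in((.01,.03),(.03,.045),(.045,.056),(.056,.08),(.08,.11),(.11,.14),(.14,.18)):
        q=P[(P[:,2]>z0)&(P[:,2]<z1)]
        if len(q)>20: print(z0,len(q),np.percentile(q[:,:2],[2,50,98],axis=0).round(3).tolist())
    np.save(n+'_C.npy',C); np.save(n+'_iv.npy',ok)
    bl=(hsv[...,2]<60)&(C[...,0]>.42)&(C[...,0]<.58)&(C[...,1]>-.22)&(C[...,1]<0)&(C[...,2]>.12)&(C[...,2]<.26)
    b=C[bl]; print('black',len(b),np.percentile(b,[5,50,95],axis=0).round(3).tolist() if len(b) else '')
E
```

```text
[213. 282.] [430.7 263.7  97.1  59.7  -7.2]
[297. 277.] [444.1  57.2  99.   59.8  14.6]
[225. 223.] [580.8 238.8 101.1  59.7  39.8]
[299. 214.] [606.2  51.1  99.6  59.3  44.8]
top red 78 [ 0.637 -0.17   0.054] [0.009 0.065 0.015]
ivory 2963
0.01 86 [[0.451, -0.22], [0.466, -0.136], [0.571, -0.085]]
0.03 196 [[0.45, -0.23], [0.567, -0.148], [0.599, -0.089]]
0.045 225 [[0.45, -0.233], [0.467, -0.096], [0.529, -0.086]]
0.056 36 [[0.45, -0.239], [0.451, -0.199], [0.495, -0.09]]
0.08 160 [[0.45, -0.256], [0.453, -0.12], [0.529, -0.094]]
0.11 1462 [[0.451, -0.258], [0.488, -0.205], [0.527, -0.099]]
0.14 756 [[0.453, -0.177], [0.488, -0.13], [0.529, -0.106]]
black 110 [[0.461, -0.144, 0.163], [0.492, -0.14, 0.191], [0.519, -0.131, 0.195]]
scene red 60 [ 0.641 -0.169  0.052] [0.009 0.067 0.006]
ivory 3393
0.01 488 [[0.458, -0.243], [0.529, -0.136], [0.557, -0.086]]
0.03 579 [[0.458, -0.24], [0.523, -0.139], [0.592, -0.086]]
0.045 331 [[0.456, -0.244], [0.511, -0.121], [0.533, -0.086]]
0.056 151 [[0.528, -0.251], [0.53, -0.217], [0.533, -0.154]]
0.08 578 [[0.461, -0.254], [0.53, -0.152], [0.534, -0.094]]
0.11 875 [[0.455, -0.255], [0.516, -0.161], [0.534, -0.099]]
0.14 391 [[0.458, -0.162], [0.503, -0.12], [0.533, -0.106]]
black 114 [[0.464, -0.142, 0.16], [0.487, -0.139, 0.183], [0.525, -0.132, 0.191]]
```

```bash
python3 - <<'E'
import numpy as np
for n in('top','scene'):
    C=np.load(n+'_C.npy');P=C[np.load(n+'_iv.npy')]
    if n=='scene':
        q=P[(P[:,0]>.52)&(P[:,0]<.545)&(P[:,2]>.02)&(P[:,2]<.15)]
        for _ in range(4):
            A=np.c_[q[:,1],np.ones(len(q))];s=np.linalg.lstsq(A,q[:,0],rcond=None)[0];r=q[:,0]-A@s;q=q[abs(r)<.003]
        print('side x=',s,'deg',np.degrees(np.arctan(s[0])),len(q))
        q=P[(P[:,2]<.047)&(P[:,2]>.012)&(P[:,1]>-.095)&(P[:,1]<-.075)&(P[:,0]<.53)]
        s=np.polyfit(q[:,0],q[:,1],1);print('free end y at x=.49',np.polyval(s,.49),np.degrees(np.arctan(s[0])),len(q))
    # lid top plane
    q=P[(P[:,2]>.105)&(P[:,0]<.527)&(P[:,0]>.455)]
    for _ in range(8):
        A=np.c_[q[:,:2],np.ones(len(q))];s=np.linalg.lstsq(A,q[:,2],rcond=None)[0];r=q[:,2]-A@s;q=q[abs(r)<.006+.004*(_<3)]
    nrm=np.array([-s[0],-s[1],1]);nrm/=np.linalg.norm(nrm)
    print(n,'lid slope',s,len(q),'angle',np.arccos(nrm[2]),'normal az',np.degrees(np.arctan2(nrm[1],nrm[0])),np.percentile(q,[1,99],axis=0).round(3).tolist())
E
```

```text
top lid slope [-0.00237708  0.28419573  0.18858473] 1607 angle 0.276904345404517 normal az -89.52077578181847 [[0.455, -0.259, 0.112], [0.527, -0.11, 0.156]]
side x= [0.01668601 0.53365759] deg 0.9559494667584273 1341
free end y at x=.49 -0.08756295995555408 -0.7715278976504459 227
scene lid slope [0.09035259 0.13961797 0.11068116] 267 angle 0.16479505498017866 normal az -122.90858566455249 [[0.455, -0.254, 0.114], [0.526, -0.104, 0.145]]
```

```bash
cat >> h.py <<'E'
from scipy.spatial.transform import Rotation as Rn
CC=np.array([.492,-.168,0]); YAW=np.radians(-90.9)
EX=np.array([np.cos(YAW),np.sin(YAW),0]); EY=np.array([-EX[1],EX[0],0]); UP=np.array([0,0,1.])
def rot(x,z):
    x,z=np.array(x,float),np.array(z,float); z/=np.linalg.norm(z); x-=z*(x@z); x/=np.linalg.norm(x)
    return np.c_[x,np.cross(z,x),z]
def go(p,R=None,n=None,p0=None,R0=None):
    "constant row (units) repeated n times from the measured (or given) pose"
    s=env.observe(); p0=np.array(s['position']) if p0 is None else p0; R0=np.array(s['tool_rot']) if R0 is None else R0
    R=R0 if R is None else R
    w=Rn.from_matrix(R0.T@R).as_rotvec(); dp=R0.T@(np.array(p)-p0)
    if n is None: n=int(np.ceil(max(np.linalg.norm(dp)/.03,np.linalg.norm(w)/.07,1)))
    M=sum(Rn.from_rotvec(w/n*k).as_matrix() for k in range(n))
    print('n',n,'xyz',np.round(np.linalg.solve(M,dp)/.04,3).tolist(),'turn',np.round(w/n/.08,3).tolist())
DOWN=rot(EX,-UP)
E
python3 - <<'E'
from h import *
p1=np.array([.30,-.44,.36]); go(p1)
bar=CC-EX*.0255
print(bar)
go([bar[0],bar[1],.30],DOWN,20,p1)
go([bar[0],bar[1],.1875],DOWN,6,np.array([bar[0],bar[1],.30]),DOWN)
C=np.load('scene_C.npy')
q=C.reshape(-1,3); q=q[(q[:,0]>.2)&(q[:,0]<.44)&(q[:,1]>-.35)&(q[:,1]<-.08)&(q[:,2]>.03)&(q[:,2]<.27)]
print(np.percentile(q,[1,5,50,95,99],axis=0).round(3).tolist())
E
```

```text
n 5 xyz [-0.116, -0.392, -0.55] turn [0.0, 0.0, 0.0]
[ 0.49240054 -0.14250315  0.        ]
n 20 xyz [-0.31, -0.322, 0.075] turn [0.0, 0.0, 0.292]
n 6 xyz [0.0, 0.0, 0.469] turn [0.0, 0.0, 0.0]
[[0.221, -0.32, 0.033], [0.231, -0.305, 0.044], [0.324, -0.158, 0.129], [0.338, -0.097, 0.186], [0.342, -0.096, 0.216]]
```

step_arm(steps=[{"xyz": [-0.116,-0.392,-0.55],"turn": [0,0,0],"gripper": -0.06},{"xyz": [-0.116,-0.392,-0.55],"turn": [0,0,0],"gripper": -0.06},{"xyz": [-0.116,-0.392,-0.55],"turn": [0,0,0],"gripper": -0.06},{"xyz": [-0.116,-0.392,-0.55],"turn": [0,0,0],"gripper": -0.06},{"xyz": [-0.116,-0.392,-0.55],"turn": [0,0,0],"gripper": -0.06}])

```text
time_s: 0.67
position: [0.3005, -0.4393, 0.3613]
tool_rot: [[0.436, -0.9, -0.0], [-0.9, -0.436, 0.0], [-0.0, -0.0, -1.0]]
ft_force: [1.2, -0.2, -0.4]
grip_width: 0.0403
```

step_arm(steps=[{"xyz": [-0.31,-0.322,0.075],"turn": [0,0,0.292],"gripper": -0.06},{"xyz": [-0.31,-0.322,0.075],"turn": [0,0,0.292],"gripper": -0.06},{"xyz": [-0.31,-0.322,0.075],"turn": [0,0,0.292],"gripper": -0.06},{"xyz": [-0.31,-0.322,0.075],"turn": [0,0,0.292],"gripper": -0.06},{"xyz": [-0.31,-0.322,0.075],"turn": [0,0,0.292],"gripper": -0.06},{"xyz": [-0.31,-0.322,0.075],"turn": [0,0,0.292],"gripper": -0.06},{"xyz": [-0.31,-0.322,0.075],"turn": [0,0,0.292],"gripper": -0.06},{"xyz": [-0.31,-0.322,0.075],"turn": [0,0,0.292],"gripper": -0.06},{"xyz": [-0.31,-0.322,0.075],"turn": [0,0,0.292],"gripper": -0.06},{"xyz": [-0.31,-0.322,0.075],"turn": [0,0,0.292],"gripper": -0.06},{"xyz": [-0.31,-0.322,0.075],"turn": [0,0,0.292],"gripper": -0.06},{"xyz": [-0.31,-0.322,0.075],"turn": [0,0,0.292],"gripper": -0.06},{"xyz": [-0.31,-0.322,0.075],"turn": [0,0,0.292],"gripper": -0.06},{"xyz": [-0.31,-0.322,0.075],"turn": [0,0,0.292],"gripper": -0.06},{"xyz": [-0.31,-0.322,0.075],"turn": [0,0,0.292],"gripper": -0.06},{"xyz": [-0.31,-0.322,0.075],"turn": [0,0,0.292],"gripper": -0.06},{"xyz": [-0.31,-0.322,0.075],"turn": [0,0,0.292],"gripper": -0.06},{"xyz": [-0.31,-0.322,0.075],"turn": [0,0,0.292],"gripper": -0.06},{"xyz": [-0.31,-0.322,0.075],"turn": [0,0,0.292],"gripper": -0.06},{"xyz": [-0.31,-0.322,0.075],"turn": [0,0,0.292],"gripper": -0.06}])

```text
time_s: 2.33
position: [0.4934, -0.1419, 0.3001]
tool_rot: [[-0.017, -1.0, -0.0], [-1.0, 0.017, 0.0], [-0.0, 0.0, -1.0]]
ft_force: [0.4, -0.2, -0.0]
grip_width: 0.04
```

```bash
python3 - <<'E'
from h import *
im,d,i=get('wrist','w1'); C=cloud(i,d); st()
E=np.array(i['extrinsics']);R=np.array(env.observe()['tool_rot']);print('cam in tool',np.round(R.T@(E[:3,3]-env.observe()['position']),3),np.round(R.T@E[:3,:3],2).tolist())
bl=(im.max(2)<60)&(C[...,2]>.15)&(C[...,2]<.22)&(abs(C[...,0]-.492)<.06)&(abs(C[...,1]+.14)<.06)
b=C[bl];print(len(b),np.percentile(b,[2,50,98],axis=0).round(4).tolist())
m=b[(abs(b[:,0]-.492)<.015)];print('mid',np.percentile(m,[5,50,95],axis=0).round(4).tolist())
E
```

```text
t 2.3833 p [ 0.4947 -0.1402  0.2994] F [-0.5  1.7 -1.3] w 0.0404
[[-0.017, -1.0, -0.0], [-1.0, 0.017, 0.002], [-0.002, 0.0, -1.0]] q [-29.1  16.4  74.4   0.1  89.3  61.9]
cam in tool [ 0.001 -0.08  -0.123] [[1.0, -0.0, 0.0], [0.0, 0.95, 0.32], [-0.0, -0.32, 0.95]]Traceback (most recent call last):
  File "<stdin>", line 5, in <module>
    return _quantile_unchecked(
        a, q, axis, out, overwrite_input, method, keepdims, weights)
    return _ureduce(a,
                    func=_quantile_ureduce_func,
    ...<5 lines>...
                    overwrite_input=overwrite_input,
                    method=method)
    r = func(a, **kwargs)
    result = _quantile(arr,
                       quantiles=q,
    ...<2 lines>...
                       out=out,
                       weights=wgt)
    slices_having_nans = np.isnan(arr[-1, ...])
                                  ~~~^^^^^^^^^
IndexError: index -1 is out of bounds for axis 0 with size 0
```

View pics/w1.png

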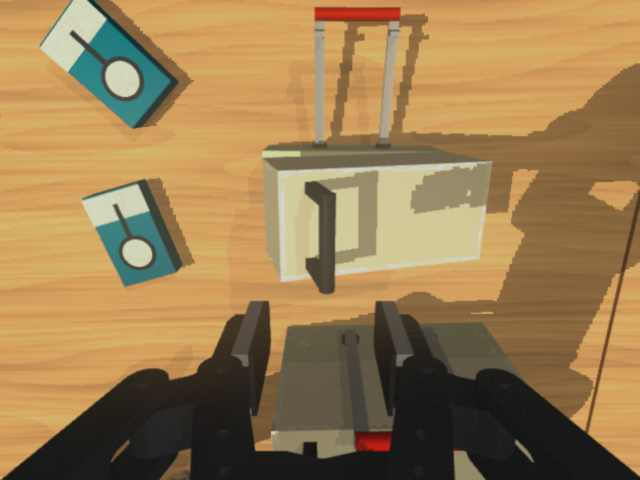

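The wrist view shows the black bar at about (322,235), lying directly under the gripper along the tool's y. The mask found nothing, so I'm checking the depth there.

```bash
python3 - <<'E'
from h import *
im,d,i=get('wrist'); C=cloud(i,d)
print(im[235,320:332:4].tolist(),d[235,320:332:4],C[235,326],C[220,400])
bl=(im.max(2)<75)&(d>.1); bl[:,:300]=0;bl[:,345:]=0;bl[:175]=0;bl[300:]=0
b=C[bl];print(len(b),np.percentile(b,[2,50,98],axis=0).round(4).tolist())
m=C[215:265,300:345][bl[215:265,300:345]];print('mid',np.percentile(m,[5,50,95],axis=0).round(4).tolist())
E
```

```text
[[206, 202, 154], [77, 72, 55], [87, 81, 67]] [0.2864699  0.2432567  0.24291697] [ 0.50022103 -0.14257684  0.19181644] [ 0.4909563  -0.19693972  0.1314334 ]
585 [[0.464, -0.1492, 0.155], [0.5178, -0.1398, 0.1802], [0.5228, -0.1328, 0.1921]]
mid [[0.4683, -0.1489, 0.1544], [0.4872, -0.1479, 0.1898], [0.5113, -0.1331, 0.1914]]
```

step_arm(steps=[{"xyz": [0.01,0.01,0.468],"turn": [0,0,0],"gripper": -0.06},{"xyz": [0.01,0.01,0.468],"turn": [0,0,0],"gripper": -0.06},{"xyz": [0.01,0.01,0.468],"turn": [0,0,0],"gripper": -0.06},{"xyz": [0.01,0.01,0.468],"turn": [0,0,0],"gripper": -0.06},{"xyz": [0.01,0.01,0.468],"turn": [0,0,0],"gripper": -0.06},{"xyz": [0.01,0.01,0.468],"turn": [0,0,0],"gripper": -0.06},{"xyz": [0,0,0],"turn": [0,0,0],"gripper": -0.06},{"xyz": [0,0,0],"turn": [0,0,0],"gripper": -1},{"xyz": [0,0,0],"turn": [0,0,0],"gripper": -1},{"xyz": [0,0,0],"turn": [0,0,0],"gripper": -1},{"xyz": [0,0,0],"turn": [0,0,0],"gripper": -1},{"xyz": [0,0,0],"turn": [0,0,0],"gripper": -1}], squeeze=40)

```text
time_s: 3.43
position: [0.4909, -0.145, 0.1892]
tool_rot: [[-0.016, -1.0, 0.002], [-1.0, 0.016, -0.001], [0.001, -0.002, -1.0]]
ft_force: [-0.1, 3.4, 5.8]
grip_width: 0.0086
```

```bash
python3 - <<'E'
from h import *
s=st(); H=CC+EX*.081+UP*.05; p=np.array(s['position']); R=np.array(s['tool_rot'])
v=p-H; phi=np.arctan2(v[2],-v@EX); r=np.hypot(v[2],v@EX); print('phi',phi,'lid',phi-np.arctan2(103,140),'r',r)
ph=np.linspace(phi,np.arctan2(103,140)+1.70,31)
P=np.array([H+r*(-np.cos(a)*EX+np.sin(a)*UP) for a in ph]); D=np.diff(P,axis=0)@R/.04
for x in D: print(np.round(x[[0,2]],2).tolist(),end=' ')
E
```

```text
t 3.4333 p [ 0.4909 -0.145   0.1892] F [-0.1  3.4  5.8] w 0.0086
[[-0.016, -1.0, 0.002], [-1.0, 0.016, -0.001], [0.001, -0.002, -1.0]] q [-29.7  21.1  86.3   0.   72.5  61.2]
phi 0.929397168776427 lid 0.29510178381642194 r 0.17376049677585279
[0.17, -0.12] [0.17, -0.11] [0.18, -0.1] [0.18, -0.09] [0.18, -0.08] [0.19, -0.08] [0.19, -0.07] [0.19, -0.06] [0.2, -0.05] [0.2, -0.04] [0.2, -0.03] [0.2, -0.02] [0.2, -0.01] [0.2, -0.0] [0.2, 0.01] [0.2, 0.02] [0.2, 0.03] [0.2, 0.04] [0.2, 0.05] [0.2, 0.05] [0.19, 0.06] [0.19, 0.07] [0.19, 0.08] [0.18, 0.09] [0.18, 0.1] [0.17, 0.11] [0.17, 0.11] [0.16, 0.12] [0.16, 0.13] [0.15, 0.14]
```

step_arm(steps=[{"xyz": [0.17,0,-0.12],"turn": [0,0,0],"gripper": -1},{"xyz": [0.17,0,-0.11],"turn": [0,0,0],"gripper": -1},{"xyz": [0.18,0,-0.1],"turn": [0,0,0],"gripper": -1},{"xyz": [0.18,0,-0.09],"turn": [0,0,0],"gripper": -1},{"xyz": [0.18,0,-0.08],"turn": [0,0,0],"gripper": -1},{"xyz": [0.19,0,-0.08],"turn": [0,0,0],"gripper": -1},{"xyz": [0.19,0,-0.07],"turn": [0,0,0],"gripper": -1},{"xyz": [0.19,0,-0.06],"turn": [0,0,0],"gripper": -1},{"xyz": [0.2,0,-0.05],"turn": [0,0,0],"gripper": -1},{"xyz": [0.2,0,-0.04],"turn": [0,0,0],"gripper": -1},{"xyz": [0.2,0,-0.03],"turn": [0,0,0],"gripper": -1},{"xyz": [0.2,0,-0.02],"turn": [0,0,0],"gripper": -1},{"xyz": [0.2,0,-0.01],"turn": [0,0,0],"gripper": -1},{"xyz": [0.2,0,0],"turn": [0,0,0],"gripper": -1},{"xyz": [0.2,0,0.01],"turn": [0,0,0],"gripper": -1}])

```text
time_s: 4.68
position: [0.4886, -0.2594, 0.223]
tool_rot: [[-0.016, -1.0, 0.001], [-1.0, 0.016, -0.0], [0.0, -0.001, -1.0]]
ft_force: [-2.7, 3.4, 7.5]
grip_width: 0.0084
```

step_arm(steps=[{"xyz": [0.2,0,0.02],"turn": [0,0,0],"gripper": -1},{"xyz": [0.2,0,0.03],"turn": [0,0,0],"gripper": -1},{"xyz": [0.2,0,0.04],"turn": [0,0,0],"gripper": -1},{"xyz": [0.2,0,0.05],"turn": [0,0,0],"gripper": -1},{"xyz": [0.2,0,0.05],"turn": [0,0,0],"gripper": -1},{"xyz": [0.19,0,0.06],"turn": [0,0,0],"gripper": -1},{"xyz": [0.19,0,0.07],"turn": [0,0,0],"gripper": -1},{"xyz": [0.19,0,0.08],"turn": [0,0,0],"gripper": -1},{"xyz": [0.18,0,0.09],"turn": [0,0,0],"gripper": -1},{"xyz": [0.18,0,0.1],"turn": [0,0,0],"gripper": -1},{"xyz": [0.17,0,0.11],"turn": [0,0,0],"gripper": -1},{"xyz": [0.17,0,0.11],"turn": [0,0,0],"gripper": -1},{"xyz": [0.16,0,0.12],"turn": [0,0,0],"gripper": -1},{"xyz": [0.16,0,0.13],"turn": [0,0,0],"gripper": -1},{"xyz": [0.15,0,0.14],"turn": [0,0,0],"gripper": -1},{"xyz": [0,0,0],"turn": [0,0,0],"gripper": -1}])

```text
time_s: 6.02
position: [0.4865, -0.3701, 0.1734]
tool_rot: [[-0.018, -1.0, -0.0], [-1.0, 0.018, 0.0], [-0.0, 0.0, -1.0]]
ft_force: [-4.6, -1.4, 4.6]
grip_width: 0.008
```

```bash
python3 - <<'E'
from h import *
s=st(); H=CC+EX*.081+UP*.05; v=np.array(s['position'])-H; phi=np.arctan2(v[2],-v@EX); print('lid',phi-np.arctan2(103,140),'r',np.hypot(v[2],v@EX))
E
```

```text
t 6.0167 p [ 0.4865 -0.3701  0.1734] F [-4.6 -1.4  4.6] w 0.008
[[-0.018, -1.0, -0.0], [-1.0, 0.018, 0.0], [-0.0, 0.0, -1.0]] q [-48.3  31.4  71.1   0.   77.5  42.7]
lid 1.7125680155169771 r 0.1729291522981027
```

step_arm(steps=[{"xyz": [0,0,0],"turn": [0,0,0],"gripper": -0.5},{"xyz": [0,0,0],"turn": [0,0,0],"gripper": -0.5},{"xyz": [0,0,0],"turn": [0,0,0],"gripper": -0.5},{"xyz": [0,0,-0.5],"turn": [0,0,0],"gripper": -0.5},{"xyz": [0,0,-0.75],"turn": [0,0,0],"gripper": -0.5},{"xyz": [0,0,-0.75],"turn": [0,0,0],"gripper": -0.5},{"xyz": [0,0,-0.75],"turn": [0,0,0],"gripper": -0.5},{"xyz": [0,0,-0.75],"turn": [0,0,0],"gripper": -0.5},{"xyz": [-0.7,0,-0.1],"turn": [0,0,0],"gripper": 1},{"xyz": [-0.7,0,-0.1],"turn": [0,0,0],"gripper": 1},{"xyz": [-0.7,0,-0.1],"turn": [0,0,0],"gripper": 1},{"xyz": [-0.7,0,-0.1],"turn": [0,0,0],"gripper": 1},{"xyz": [-0.7,0,-0.1],"turn": [0,0,0],"gripper": 1},{"xyz": [-0.7,0,-0.1],"turn": [0,0,0],"gripper": 1},{"xyz": [-0.7,0,-0.1],"turn": [0,0,0],"gripper": 1},{"xyz": [0,0,0],"turn": [0,0,0],"gripper": 1},{"xyz": [0,0,0],"turn": [0,0,0],"gripper": 1}])

```text
time_s: 7.43
position: [0.4907, -0.1722, 0.3422]
tool_rot: [[-0.014, -1.0, 0.002], [-1.0, 0.014, -0.001], [0.001, -0.002, -1.0]]
ft_force: [0.1, -0.7, 0.9]
grip_width: 0.0852
```

```bash
python3 - <<'E'
from h import *
st(); im,d,i=get('wrist','w2'); C=cloud(i,d)
g=C[...,2]; ok=(abs(g-.05)<.006)&(abs(C[...,0]-.492)<.07)&(abs(C[...,1]+.168)<.11)
P=C[ok];print(len(P),np.percentile(P,[1,50,99],axis=0).round(4).tolist())
(c,s,a)=cv2.minAreaRect((P[:,:2]*1000).astype(np.float32));print('rim rect',c,s,a)
q=P-CC; X=q@EX*1000; Y=q@EY*1000
sel=abs(Y)<25; print(np.histogram(X[sel],bins=np.arange(-90,96,4))[0].tolist())
print('Y hist',np.histogram(Y,bins=np.arange(-50,52,2))[0].tolist())
for b in boxes(im,d,i,minpts=1500): print(*b)
E
```

```text
t 7.4333 p [ 0.4907 -0.1722  0.3422] F [ 0.1 -0.7  0.9] w 0.0852
[[-0.014, -1.0, 0.002], [-1.0, 0.014, -0.001], [0.001, -0.002, -1.0]] q [-32.4  15.8  68.2  -0.   95.8  58.4]
6926 [[0.452, -0.2768, 0.0448], [0.4912, -0.2044, 0.0493], [0.5303, -0.089, 0.0555]]
rim rect (490.8670959472656, -183.13412475585938) (190.8501739501953, 79.38258361816406) 88.85942840576172
[0, 0, 95, 191, 189, 198, 188, 138, 0, 0, 0, 0, 0, 0, 92, 203, 0, 0, 0, 0, 0, 0, 3, 195, 73, 0, 0, 0, 0, 0, 0, 127, 175, 1, 0, 0, 0, 0, 0, 38, 196, 204, 201, 177, 187, 193]
Y hist [0, 0, 0, 0, 25, 302, 353, 332, 139, 132, 141, 140, 143, 143, 141, 157, 139, 150, 143, 151, 154, 153, 150, 144, 156, 153, 157, 156, 158, 162, 159, 157, 152, 157, 160, 151, 158, 152, 139, 126, 123, 233, 334, 407, 44, 0, 0, 0, 0, 0]
[97. 61.] [608.   46.8  99.   62.8  44.7]
```

View pics/w2.png

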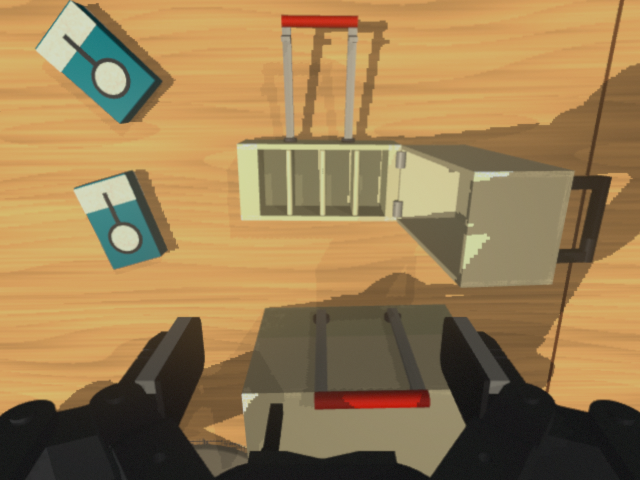

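The rim, three dividers and lid all show clearly. The case centre fits to about 1 mm, at roughly (0.491, -0.168), and the lid stands at about 1.7 rad. Next I'll fit the arm kinematics from the logged joint states so I can plan tilted grasps.

```bash
sed -i 's/^CC=.*;/CC=np.array([.491,-.1684,0]);/' h.py; cat >> h.py <<'E'
from scipy.optimize import least_squares
DATA=[([-76.5,21.8,74.4,0,83.9,-12.3],[.2395,-.4948,.2497]),([-29.1,16.4,74.4,.1,89.3,61.9],[.4947,-.1402,.2994]),([-29.7,21.1,86.3,0,72.5,61.2],[.4909,-.145,.1892]),([-48.3,31.4,71.1,0,77.5,42.7],[.4865,-.3701,.1734]),([-32.4,15.8,68.2,0,95.8,58.4],[.4907,-.1722,.3422])]
import os,json
if os.path.exists('data.json'): DATA+=json.load(open('data.json'))
def log():
    s=env.observe(); L=json.load(open('data.json')) if os.path.exists('data.json') else []
    L.append([list(map(float,s['q'])),list(map(float,s['position']))]); json.dump(L,open('data.json','w'))
def fk(q,k):
    q=np.radians(q); a1,d1,L2,a3,L4,L6=k
    A=Rn.from_euler('Z',q[0]).as_matrix(); B=A@Rn.from_euler('Y',q[1]).as_matrix(); D=B@Rn.from_euler('Y',q[2]).as_matrix()
    R=D@Rn.from_euler('ZYZ',[q[3],q[4],q[5]+np.pi]).as_matrix()
    return A@[a1,0,0]+[0,0,d1]+B@[0,0,L2]+D@[a3,0,L4]+R@[0,0,L6], R
def fit():
    f=lambda k: np.r_[np.concatenate([fk(q,k)[0]-p for q,p in DATA])*1000, (k-[0,.4,.4,0,.4,.28])*.3]
    r=least_squares(f,[0,.4,.4,0,.4,.28]); return r.x,abs(r.fun[:-6]).max()
LO=np.array([-178,-50,13,-81,10,-165]);HI=np.array([178,133,142,261,163,165])
def ik(p,R,k,q0):
    def f(q):
        P,S=fk(q,k); return np.r_[(P-p)*10,Rn.from_matrix(S.T@R).as_rotvec()*2]
    r=least_squares(f,np.clip(q0,LO+1,HI-1),bounds=(LO,HI)); return np.round(r.x,1),np.linalg.norm(r.fun).round(4)
AL=np.radians(30); GH=.080; GZ=.020
def pick(c,ang,s,flip=1):
    u=np.array([np.cos(np.radians(ang)),np.sin(np.radians(ang)),0])*flip
    z=-UP*np.cos(AL)+u*np.sin(AL); y=-s*(np.cos(AL)*u+np.sin(AL)*UP); 
    R=np.c_[np.cross(y,z),y,z]; p=np.array([c[0],c[1],0])-u*(GH-.05)+UP*GZ; return p,R
SX=[.055,.021,-.013,-.047]
def place(i,s,dz=.002):
    z=EX*np.cos(AL)-UP*np.sin(AL); R=rot(s*EY,z); return CC+EX*(SX[i]-(GZ-.011))+UP*(.005+GH+dz),R
E
python3 - <<'E'
from h import *
k,e=fit(); print(np.round(k,3),e)
q=env.observe()['q']
for i in (0,3):
  for s in(1,-1): 
    p,R=place(i,s); print('place',i,s,p.round(3),ik(p,R,k,[0,40,70,-60,80,60*s]),ik(p,R,k,[0,40,70,-60,80,-90*s]))
for c,a in (((.607,.049),44.8),((.4441,.0572),14.6),((.5808,.2388),39.8),((.4307,.2637),-7.2)):
  for s in(1,-1):
    p,R=pick(c,a,s); print('pick',s,p.round(3),ik(p,R,k,[0,40,80,0,50,-100]),ik(p,R,k,[0,40,80,0,50,100]))
E
```

```text
[-0.015  8.989  0.563  0.092  0.352  9.133] 118.47066611062664
place 0 1 [ 0.49  -0.214  0.087] (array([ 87.8,  69.5,  13. ,  -3.2, 104.3,  86.4]), np.float64(1.8586)) (array([ 87.8,  69.5,  13. ,  -3.2, 104.3,  86.4]), np.float64(1.8586))
place 0 -1 [ 0.49  -0.214  0.087] (array([ 87.8,  69.5,  13. ,  -3.2, 104.3, -93.6]), np.float64(1.8586)) (array([-14.6,   2.2, 142. ,  -1. ,  33.4, 165. ]), np.float64(2.0569))
place 3 1 [ 0.492 -0.112  0.087] (array([ 87.8,  68.7,  13. ,  -3.2, 104.4,  86.4]), np.float64(1.8815)) (array([ 87.9,  68.7,  13. ,  -3.2, 104.4,  86.4]), np.float64(1.8815))
place 3 -1 [ 0.492 -0.112  0.087] (array([ 87.9,  68.7,  13. ,  -3.2, 104.4, -93.6]), np.float64(1.8815)) (array([-13.7,   1.7, 142. ,   0. ,  34. , 165. ]), np.float64(2.0787))
pick 1 [0.586 0.028 0.02 ] (array([-130.7,   75.3,   13. ,    2.7,   99.8,  -84.6]), np.float64(0.7606)) (array([-130.6,   75.3,   13. ,    2.7,   99.8,  -84.6]), np.float64(0.7606))
pick -1 [0.586 0.028 0.02 ] (array([ -24. ,   22.7,  142. ,    7.2,   13.4, -165. ]), np.float64(0.9691)) (array([-130.7,   75.3,   13. ,    2.7
[... 419 characters left out ...]
8 0.22  0.02 ] (array([-137.9,   76.3,   13. ,    1.3,   99.8,  -87.4]), np.float64(0.728)) (array([-137.9,   76.3,   13. ,    1.3,   99.8,  -87.4]), np.float64(0.728))
pick -1 [0.558 0.22  0.02 ] (array([ -24.4,   23.4,  142. ,   11.6,   13.6, -165. ]), np.float64(0.9425)) (array([-137.9,   76.3,   13. ,    1.3,   99.8,   92.6]), np.float64(0.728))
pick 1 [0.401 0.267 0.02 ] (array([169.2,  74.5,  13. ,  -2.2, 100.2, -94.2]), np.float64(0.7752)) (array([ 63. ,  21.8, 142. ,  -5.8,  14.9, 165. ]), np.float64(0.9829))
pick -1 [0.401 0.267 0.02 ] (array([169.2,  74.5,  13. ,  -2.2, 100.2,  85.8]), np.float64(0.7752)) (array([-178. ,   74.9,   13. ,   -1.6,  100.2,   98.3]), np.float64(0.7811))
```

```bash
sed -i "s/a1,d1,L2,a3,L4,L6=k/a1,d1,L2,a3,L4,L6,b1=k/; s/A@\[a1,0,0\]/A@[a1,b1,0]/; s/\[0,.4,.4,0,.4,.28\]/[0,.3,.4,0,.4,.28,.117]/g; s/\*\.3\]/*3]/; s/fun\[:-6\]/fun[:-7]/" h.py; cat > plan.py <<'E'
from h import *
k,e=fit(); print(np.round(k,3),e)
for i in (0,3):
  for s in(1,-1): 
    p,R=place(i,s); print('place',i,s,p.round(3),ik(p,R,k,[0,40,70,-60,80,60*s]),ik(p,R,k,[0,40,70,-60,80,-90*s]))
for c,a in (((.607,.049),44.8),((.4441,.0572),14.6),((.5808,.2388),39.8),((.4307,.2637),-7.2)):
  for s in(1,-1):
    p,R=pick(c,a,s); print('pick',s,p.round(3),ik(p,R,k,[0,40,80,0,50,-100]),ik(p,R,k,[0,40,80,0,50,100]))
E
python3 plan.py
```

```text
[0.    0.19  0.536 0.101 0.351 0.299 0.117] 0.5749011751151611
place 0 1 [ 0.49  -0.214  0.087] (array([ -8.5,  42.9, 102.3, -77.4,  61.6,  49.9]), np.float64(0.0)) (array([ -8.5,  42.9, 102.3, -77.4,  61.6,  49.9]), np.float64(0.0))
place 0 -1 [ 0.49  -0.214  0.087] (array([  -8.5,   42.9,  102.3,  -77.4,   61.6, -130.1]), np.float64(0.0)) (array([-23. ,  29.3,  96.3, -39.1,  48.2, 165. ]), np.float64(1.2367))
place 3 1 [ 0.492 -0.112  0.087] (array([  3.4,  43.8,  98.8, -67.7,  69. ,  49.6]), np.float64(0.0)) (array([  3.4,  43.8,  98.8, -67.7,  69. ,  49.6]), np.float64(0.0))
place 3 -1 [ 0.492 -0.112  0.087] (array([   3.4,   43.8,   98.8,  -67.7,   69. , -130.4]), np.float64(0.0)) (array([-12.9,  28.8,  95.4, -34.7,  55.1, 165. ]), np.float64(1.4181))
pick 1 [0.586 0.028 0.02 ] (array([-23.2,  37.6, 103.1,  48.9,  38. , -17.1]), np.float64(0.0)) (array([-23.2,  37.6, 103.1,  48.9,  38. , -17.1]), np.float64(0.0))
pick -1 [0.586 0.028 0.02 ] (array([ -16.3,   36.2,   97. ,   26.1,   38.7, -165. ]), np.float64(0.4321)) (array([-23.2,  37.6, 103.1,  48.9,  38. , 162.9]), np.float64
[... 360 characters left out ...]
.22  0.02 ] (array([  0.8,  36.3, 107.3,  57.4,  21.9,  -0.4]), np.float64(0.0)) (array([  0.8,  36.3, 107.3,  57.4,  21.9,  -0.4]), np.float64(0.0))
pick -1 [0.558 0.22  0.02 ] (array([   2.4,   35.8,  104.9,   43.9,   22.8, -165. ]), np.float64(0.1112)) (array([1.000e-01, 3.680e+01, 1.096e+02, 7.080e+01, 2.080e+01, 1.650e+02]), np.float64(0.0944))
pick 1 [0.401 0.267 0.02 ] (array([  30.7,   33.2,  119.6,  -81. ,   18.1, -155.4]), np.float64(0.0074)) (array([ 27.4,  30.9, 116.1, -45.5,  17.9, 165. ]), np.float64(0.2361))
pick -1 [0.401 0.267 0.02 ] (array([ 30.7,  33.2, 119.6, -81. ,  18.1,  24.6]), np.float64(0.0074)) (array([ 30.1,  33.9, 122. , 261. ,  17.4,  42.2]), np.float64(0.0815))
```

step_arm(steps=[{"xyz": [0,0,0],"turn": [0,0.93,0],"gripper": 1},{"xyz": [0,0,0],"turn": [0,0.93,0],"gripper": 1},{"xyz": [0,0,0],"turn": [0,0.93,0],"gripper": 1},{"xyz": [0,0,0],"turn": [0,0.93,0],"gripper": 1},{"xyz": [0,0,0],"turn": [0,0.93,0],"gripper": 1},{"xyz": [0,0,0],"turn": [0,0.93,0],"gripper": 1},{"xyz": [0,0,0],"turn": [0,0.93,0],"gripper": 1},{"xyz": [0,0,0],"turn": [0,0.93,0],"gripper": 1},{"xyz": [0,0,0],"turn": [0,0.93,0],"gripper": 1},{"xyz": [0,0,0],"turn": [0,0,0],"gripper": 1},{"xyz": [0,0,0],"turn": [0,0,0],"gripper": 1}])

```text
time_s: 8.4
position: [0.4904, -0.1731, 0.3412]
tool_rot: [[-0.012, -1.0, -0.011], [-0.785, 0.016, -0.619], [0.619, 0.001, -0.785]]
ft_force: [1.0, 0.3, 0.8]
grip_width: 0.0851
```

```bash
cat > plan.py <<'E'
from h import *
k,e=fit(); print(np.round(k,3),e)
s=env.observe(); P,R=fk(s['q'],k); print('fk err',(P-s['position']).round(4),Rn.from_matrix(R.T@s['tool_rot']).magnitude().round(4))
for al in (30,40):
  import h; h.AL=np.radians(al)
  print('AL',al)
  for i in (0,3):
    p,R=place(i,1); print('place',i,p.round(3),ik(p,R,k,[0,40,70,-60,80,60]))
  for c,a in (((.607,.049),44.8),((.4441,.0572),14.6),((.5808,.2388),39.8),((.4307,.2637),-7.2)):
   for fl in (1,-1):
    for s in(1,-1):
     p,R=pick(c,a,s,fl); 
     b=min((ik(p,R,k,[0,40,80,q4,50,q6]) for q6 in(-100,100) for q4 in (-45,45)),key=lambda t:t[1])
     print('pick',fl,s,p.round(3),b)
E
python3 -c "
from h import *
st();log()"; python3 plan.py
```

```text
t 8.4 p [ 0.4904 -0.1731  0.3412] F [1.  0.3 0.8] w 0.0851
[[-0.012, -1.0, -0.011], [-0.785, 0.016, -0.619], [0.619, 0.001, -0.785]] q [-16.7  14.5  78.5 -37.5  77.9  79.3]
[0.    0.129 0.536 0.101 0.351 0.238 0.117] 0.5385477734438648Traceback (most recent call last):
  File "plan.py", line 3, in <module>
    s=env.observe(); P,R=fk(s['q'],k); print('fk err',(P-s['position']).round(4),Rn.from_matrix(R.T@s['tool_rot']).magnitude().round(4))
                                                                                 ^^^^^^^^^^^^^^^^^^^^^^^^^^^^^^^^^^^^^^^^^^^^^^^^^^^
AttributeError: 'float' object has no attribute 'round'
```

```bash
sed -i 's/\.magnitude()\.round(4)/.magnitude()/' plan.py; python3 plan.py
```

```text
[0.    0.129 0.536 0.101 0.351 0.238 0.117] 0.5385477734438648
fk err [ 0.0001 -0.0001 -0.0002] 6.590221083476042e-16
AL 30
place 0 [ 0.49  -0.214  0.087] (array([-14.7,  39.3, 102.1, -79.9,  58.7,  44.9]), np.float64(0.0))
place 3 [ 0.492 -0.112  0.087] (array([ -2.7,  39.8, 100.4, -71. ,  66.3,  45.7]), np.float64(0.0))
pick 1 1 [0.586 0.028 0.02 ] (array([-19.8,  37.6,  99.8,  46.5,  38.5, -10.9]), np.float64(0.0))
pick 1 -1 [0.586 0.028 0.02 ] (array([-20.4,  37.8, 100.8,  49.8,  37.9, 165. ]), np.float64(0.0556))
pick -1 1 [0.628 0.07  0.02 ] (array([   2.9,   53.4,   58.1,  -19.5,   91.7, -128.4]), np.float64(0.0))
pick -1 -1 [0.628 0.07  0.02 ] (array([  2.9,  53.4,  58.1, -19.5,  91.7,  51.6]), np.float64(0.0))
pick 1 1 [0.415 0.05  0.02 ] (array([-19.3,  30.3, 132.7, 117.3,  18.3, -58.7]), np.float64(0.0))
pick 1 -1 [0.415 0.05  0.02 ] (array([-19.3,  30.3, 132.7, 117.3,  18.3, 121.3]), np.float64(0.0))
pick -1 1 [0.473 0.065 0.02 ] (array([  -2.2,   43.2,   84.2,   -8.4,   81.6, -103.4]), np.float64(0.0))
pick -1 -1 [0.473 0.065 0.02 ] (array([-2.2, 43.2, 84.2, -8.4, 81.6, 
[... 1942 characters left out ...]

pick 1 -1 [0.558 0.22  0.02 ] (array([  0.5,  38.1, 108.2,  88.5,  24. , 149.6]), np.float64(0.0))
pick -1 1 [0.604 0.258 0.02 ] (array([  17.9,   62.4,   40.1,  -15.3,  114.6, -113.6]), np.float64(0.0))
pick -1 -1 [0.604 0.258 0.02 ] (array([ 17.9,  62.4,  40.1, -15.3, 114.6,  66.4]), np.float64(0.0))
pick 1 1 [0.401 0.267 0.02 ] (array([  31. ,   35.6,  120.6,  248.9,   25.2, -125.7]), np.float64(0.0))
pick 1 -1 [0.401 0.267 0.02 ] (array([ 31. ,  35.6, 120.6, 248.9,  25.2,  54.3]), np.float64(0.0))
pick -1 1 [0.46 0.26 0.02] (array([ 11.2,  49.4,  73.4,  11.8,  95.6, -74.5]), np.float64(0.0))
pick -1 -1 [0.46 0.26 0.02] (array([ 11.2,  49.4,  73.4,  11.8,  95.6, 105.5]), np.float64(0.0))
```

```bash
sed -i 's/^AL=np.radians(30)/AL=np.radians(35)/' h.py; cat >> h.py <<'E'
def path(W,p=None,R=None,q=None):
    "W: list of (p,R,n or None). prints constant rows per leg and checks joints along it"
    s=env.observe(); k,_=fit(); p=np.array(s['position']) if p is None else p; R=np.array(s['tool_rot']) if R is None else R; q=np.array(s['q']) if q is None else q
    for (p1,R1,n) in W:
        R1=R if R1 is None else R1; p1=np.array(p1)
        w=Rn.from_matrix(R.T@R1).as_rotvec(); dp=R.T@(p1-p)
        if n is None: n=int(np.ceil(max(np.linalg.norm(dp)/.034,np.linalg.norm(w)/.078,1)))
        M=sum(Rn.from_rotvec(w/n*j).as_matrix() for j in range(n)); x=np.linalg.solve(M,dp); dR=Rn.from_rotvec(w/n).as_matrix()
        pp,RR=p.copy(),R.copy(); mj=0; me=0; zs=[]
        for j in range(n):
            pp=pp+RR@x; RR=RR@dR; q1,e=ik(pp,RR,k,q); mj=max(mj,abs(q1-q).max()); me=max(me,e); q=q1; zs.append(pp[2])
        print('n',n,'xyz',np.round(x/.04,2).tolist(),'turn',np.round(w/n/.08,2).tolist(),'| q',q.round(0).tolist(),'jump/row',round(mj,1),'err',me,'minz',round(min(zs),3))
        p,R=p1,R1
    return p,R,q
def tops():
    im,d,i=get('top'); return boxes(im,d,i)
E
python3 - <<'E'
from h import *
B=tops()
for b in B: print(*b)
im,d,i=get('wrist')
for b in boxes(im,d,i,minpts=1500): print('w',*b)
p,R=pick((.607,.049),44.8,1,1); print(p,R.round(2).tolist())
up=p-R[:,2]*.10
pl,RP=place(0,1); pa=pl+UP*.07
a=path([(up,R,None),(p,R,None),(p+UP*.2,R,None),(pa+UP*.08-EX*.05,RP,None),(pa,RP,None),(pl,RP,None)])
E
```

```text
[213. 282.] [430.8 263.6  97.   60.1  -7.5]
[225. 223.] [580.6 238.9 100.9  59.8  39.4]
[289. 207.] [623.6  83.9  48.   36.5 -20.8]
[0.58571288 0.02786097 0.02      ] [[0.7, -0.58, 0.41], [-0.71, -0.58, 0.4], [0.0, -0.57, -0.82]]
n 17 xyz [-0.3, -0.1, 0.32] turn [0.61, -0.63, -0.41] | q [-28.0, 28.0, 104.0, 47.0, 48.0, -15.0] jump/row 7.3 err 0 minz 0.102
n 3 xyz [-0.0, 0.0, 0.83] turn [0.0, 0.0, 0.0] | q [-22.0, 38.0, 102.0, 56.0, 39.0, -22.0] jump/row 3.6 err 0 minz 0.02
n 6 xyz [0.0, -0.48, -0.68] turn [0.0, 0.0, 0.0] | q [-22.0, 20.0, 90.0, 37.0, 60.0, 7.0] jump/row 5.9 err 0 minz 0.053
n 22 xyz [-0.0, 0.28, 0.02] turn [-0.84, 0.08, -0.48] | q [-10.0, 23.0, 93.0, -61.0, 68.0, 18.0] jump/row 4.7 err 0 minz 0.182
n 3 xyz [0.0, -0.31, 0.72] turn [0.0, 0.0, 0.0] | q [-16.0, 30.0, 99.0, -68.0, 58.0, 28.0] jump/row 3.5 err 0 minz 0.157
n 3 xyz [-0.0, -0.48, 0.33] turn [0.0, 0.0, 0.0] | q [-16.0, 37.0, 102.0, -75.0, 55.0, 39.0] jump/row 3.9 err 0 minz 0.087
```

step_arm(steps=[{"xyz": [-0.3,-0.1,0.32],"turn": [0.61,-0.63,-0.41],"gripper": 1},{"xyz": [-0.3,-0.1,0.32],"turn": [0.61,-0.63,-0.41],"gripper": 1},{"xyz": [-0.3,-0.1,0.32],"turn": [0.61,-0.63,-0.41],"gripper": 1},{"xyz": [-0.3,-0.1,0.32],"turn": [0.61,-0.63,-0.41],"gripper": 1},{"xyz": [-0.3,-0.1,0.32],"turn": [0.61,-0.63,-0.41],"gripper": 1},{"xyz": [-0.3,-0.1,0.32],"turn": [0.61,-0.63,-0.41],"gripper": 1},{"xyz": [-0.3,-0.1,0.32],"turn": [0.61,-0.63,-0.41],"gripper": 1},{"xyz": [-0.3,-0.1,0.32],"turn": [0.61,-0.63,-0.41],"gripper": 1},{"xyz": [-0.3,-0.1,0.32],"turn": [0.61,-0.63,-0.41],"gripper": 1},{"xyz": [-0.3,-0.1,0.32],"turn": [0.61,-0.63,-0.41],"gripper": 1},{"xyz": [-0.3,-0.1,0.32],"turn": [0.61,-0.63,-0.41],"gripper": 1},{"xyz": [-0.3,-0.1,0.32],"turn": [0.61,-0.63,-0.41],"gripper": 1},{"xyz": [-0.3,-0.1,0.32],"turn": [0.61,-0.63,-0.41],"gripper": 1},{"xyz": [-0.3,-0.1,0.32],"turn": [0.61,-0.63,-0.41],"gripper": 1},{"xyz": [-0.3,-0.1,0.32],"turn": [0.61,-0.63,-0.41],"gripper": 1},{"xyz": [-0.3,-0.1,0.32],"turn": [0.61,-0.63,-0.41],"gripper": 1},{"xyz": [-0.3,-0.1,0.32],"turn": [0.61,-0.63,-0.41],"gripper": 1},{"xyz": [0,0,0],"turn": [0,0,0],"gripper": 1}])

```text
time_s: 10.0
position: [0.5435, -0.0141, 0.1018]
tool_rot: [[0.706, -0.578, 0.409], [-0.709, -0.576, 0.407], [0.0, -0.578, -0.816]]
ft_force: [-1.0, 0.1, 0.1]
grip_width: 0.0854
```

```bash
python3 - <<'E'
from h import *
st(); im,d,i=get('wrist','w3')
for b in boxes(im,d,i,minpts=1500): print('w',*b)
p,R=pick((.607,.049),44.8,1,1)
path([(p,R,4)])
E
```

```text
t 10.0 p [ 0.5435 -0.0141  0.1018] F [-1.   0.1  0.1] w 0.0854
[[0.706, -0.578, 0.409], [-0.709, -0.576, 0.407], [0.0, -0.578, -0.816]] q [-28.8  27.7 103.8  47.7  48.6 -16.3]
w [ 70. 368.] [445.3  70.8  44.9  27.   17.2]
w [100.  46.] [576.6 223.   87.9  70.8  41.5]
n 4 xyz [-0.01, -0.01, 0.64] turn [-0.01, -0.01, 0.0] | q [-22.0, 38.0, 102.0, 56.0, 39.0, -22.0] jump/row 2.8 err 0 minz 0.02
```

View pics/w3.png

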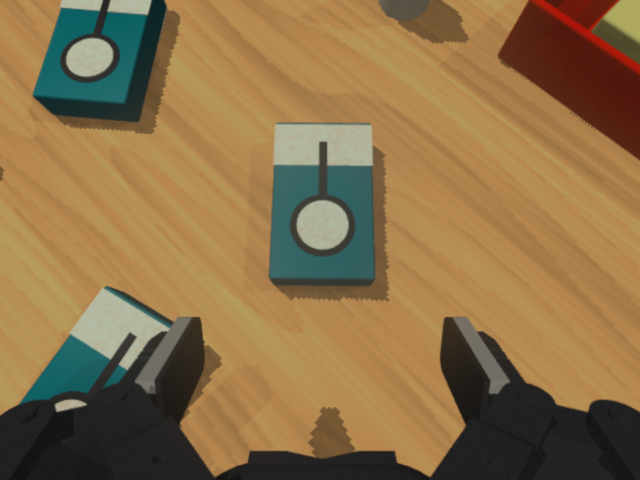

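The box sits centred between the fingers (its centre at about column 323) and squarely aligned, so I'll descend and grip.

step_arm(steps=[{"xyz": [0,0,0.64],"turn": [0,0,0],"gripper": 1},{"xyz": [0,0,0.64],"turn": [0,0,0],"gripper": 1},{"xyz": [0,0,0.64],"turn": [0,0,0],"gripper": 1},{"xyz": [0,0,0.64],"turn": [0,0,0],"gripper": 1},{"xyz": [0,0,0],"turn": [0,0,0],"gripper": 1},{"xyz": [0,0,0],"turn": [0,0,0],"gripper": 0},{"xyz": [0,0,0],"turn": [0,0,0],"gripper": 0},{"xyz": [0,0,0],"turn": [0,0,0],"gripper": 0},{"xyz": [0,0,0],"turn": [0,0,0],"gripper": 0},{"xyz": [0,0,0],"turn": [0,0,0],"gripper": 0}], squeeze=50)

```text
time_s: 10.88
position: [0.586, 0.0264, 0.0214]
tool_rot: [[0.704, -0.577, 0.413], [-0.71, -0.578, 0.403], [0.006, -0.577, -0.817]]
ft_force: [-4.0, -3.5, 7.8]
grip_width: 0.0588
```

```bash
cat > carry.py <<'E'
import sys
from h import *
i=int(sys.argv[1]); s=st(); gz=s['position'][2]; print('gz',gz)
pl,RP=place(i,1); pl=pl-EX*(gz-GZ); pa=pl+UP*.07; hi=pl+UP*.15-EX*.03
p=np.array(s['position'])
path([(p+UP*.2,None,None),(hi,RP,int(sys.argv[2]) if len(sys.argv)>2 else None),(pa,RP,None),(pl,RP,None)])
E
python3 carry.py 0
```

```text
t 10.8833 p [0.586  0.0264 0.0214] F [-4.  -3.5  7.8] w 0.0588
[[0.704, -0.577, 0.413], [-0.71, -0.578, 0.403], [0.006, -0.577, -0.817]] q [-21.9  38.3 101.9  56.9  39.1 -22.3]
gz 0.021368868609174026
n 6 xyz [0.01, -0.48, -0.68] turn [0.0, 0.0, 0.0] | q [-22.0, 20.0, 90.0, 38.0, 60.0, 7.0] jump/row 6.0 err 0 minz 0.055
n 22 xyz [0.0, 0.3, 0.02] turn [-0.84, 0.08, -0.48] | q [-12.0, 23.0, 93.0, -61.0, 66.0, 17.0] jump/row 4.7 err 0 minz 0.18
n 3 xyz [-0.0, -0.4, 0.59] turn [0.0, 0.0, 0.0] | q [-16.0, 30.0, 99.0, -68.0, 58.0, 28.0] jump/row 3.9 err 0 minz 0.157
n 3 xyz [-0.0, -0.48, 0.33] turn [0.0, 0.0, 0.0] | q [-16.0, 37.0, 102.0, -75.0, 55.0, 39.0] jump/row 3.9 err 0 minz 0.087
```

step_arm(steps=[{"xyz": [0,-0.48,-0.68],"turn": [0,0,0],"gripper": 0},{"xyz": [0,-0.48,-0.68],"turn": [0,0,0],"gripper": 0},{"xyz": [0,-0.48,-0.68],"turn": [0,0,0],"gripper": 0},{"xyz": [0,-0.48,-0.68],"turn": [0,0,0],"gripper": 0},{"xyz": [0,-0.48,-0.68],"turn": [0,0,0],"gripper": 0},{"xyz": [0,-0.48,-0.68],"turn": [0,0,0],"gripper": 0},{"xyz": [0,0.3,0.02],"turn": [-0.84,0.08,-0.48],"gripper": 0},{"xyz": [0,0.3,0.02],"turn": [-0.84,0.08,-0.48],"gripper": 0},{"xyz": [0,0.3,0.02],"turn": [-0.84,0.08,-0.48],"gripper": 0},{"xyz": [0,0.3,0.02],"turn": [-0.84,0.08,-0.48],"gripper": 0},{"xyz": [0,0.3,0.02],"turn": [-0.84,0.08,-0.48],"gripper": 0},{"xyz": [0,0.3,0.02],"turn": [-0.84,0.08,-0.48],"gripper": 0},{"xyz": [0,0.3,0.02],"turn": [-0.84,0.08,-0.48],"gripper": 0},{"xyz": [0,0.3,0.02],"turn": [-0.84,0.08,-0.48],"gripper": 0},{"xyz": [0,0.3,0.02],"turn": [-0.84,0.08,-0.48],"gripper": 0},{"xyz": [0,0.3,0.02],"turn": [-0.84,0.08,-0.48],"gripper": 0},{"xyz": [0,0.3,0.02],"turn": [-0.84,0.08,-0.48],"gripper": 0}])

```text
time_s: 12.3
position: [0.5169, -0.0738, 0.1786]
tool_rot: [[0.909, -0.409, 0.082], [-0.383, -0.897, -0.222], [0.164, 0.17, -0.972]]
ft_force: [0.2, 0.0, -1.6]
grip_width: 0.0586
```

step_arm(steps=[{"xyz": [0,0.3,0.02],"turn": [-0.84,0.08,-0.48],"gripper": 0},{"xyz": [0,0.3,0.02],"turn": [-0.84,0.08,-0.48],"gripper": 0},{"xyz": [0,0.3,0.02],"turn": [-0.84,0.08,-0.48],"gripper": 0},{"xyz": [0,0.3,0.02],"turn": [-0.84,0.08,-0.48],"gripper": 0},{"xyz": [0,0.3,0.02],"turn": [-0.84,0.08,-0.48],"gripper": 0},{"xyz": [0,0.3,0.02],"turn": [-0.84,0.08,-0.48],"gripper": 0},{"xyz": [0,0.3,0.02],"turn": [-0.84,0.08,-0.48],"gripper": 0},{"xyz": [0,0.3,0.02],"turn": [-0.84,0.08,-0.48],"gripper": 0},{"xyz": [0,0.3,0.02],"turn": [-0.84,0.08,-0.48],"gripper": 0},{"xyz": [0,0.3,0.02],"turn": [-0.84,0.08,-0.48],"gripper": 0},{"xyz": [0,0.3,0.02],"turn": [-0.84,0.08,-0.48],"gripper": 0},{"xyz": [0,0,0],"turn": [0,0,0],"gripper": 0}])

```text
time_s: 13.3
position: [0.486, -0.1839, 0.2361]
tool_rot: [[1.0, -0.008, -0.01], [-0.013, -0.578, -0.816], [0.0, 0.816, -0.578]]
ft_force: [-0.1, -0.6, -1.8]
grip_width: 0.0587
```

```bash
cat > put.py <<'E'
import sys
from h import *
i=int(sys.argv[1]); gz=float(sys.argv[2]); s=st(); log()
pl,RP=place(i,1); pl=pl-EX*(gz-GZ); pa=pl+UP*.06
path([(pa,RP,None),(pl,RP,3)])
get('scene',sys.argv[3])
im=cv2.imread('pics/'+sys.argv[3]+'.png'); cv2.imwrite('pics/'+sys.argv[3]+'c.png',cv2.resize(im[90:330,130:450],None,fx=2,fy=2,interpolation=cv2.INTER_CUBIC))
E
python3 put.py 0 .0214 s1
```

```text
t 13.3 p [ 0.486  -0.1839  0.2361] F [-0.1 -0.6 -1.8] w 0.0587
[[1.0, -0.008, -0.01], [-0.013, -0.578, -0.816], [0.0, 0.816, -0.578]] q [-12.6  22.9  94.2 -61.3  65.6  16.9]
n 3 xyz [0.04, -0.47, 0.63] turn [-0.02, -0.01, 0.01] | q [-16.0, 31.0, 99.0, -69.0, 58.0, 30.0] jump/row 4.4 err 0 minz 0.147
n 3 xyz [-0.0, -0.41, 0.29] turn [0.0, 0.0, 0.0] | q [-16.0, 37.0, 102.0, -75.0, 55.0, 39.0] jump/row 3.3 err 0 minz 0.087
```

View pics/s1c.png

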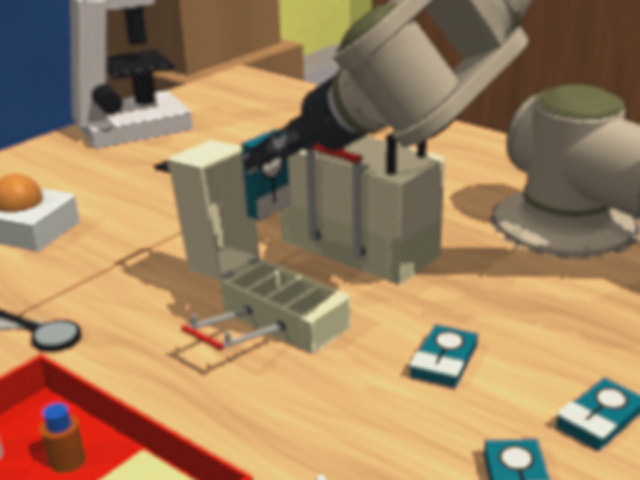

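The box hangs upright in the fingers at about (265,170) in the crop, and the slots below are clear. I'll move above slot 1.

step_arm(steps=[{"xyz": [0.03,-0.35,0.47],"turn": [-0.02,-0.01,0.01],"gripper": 0},{"xyz": [0.03,-0.35,0.47],"turn": [-0.02,-0.01,0.01],"gripper": 0},{"xyz": [0.03,-0.35,0.47],"turn": [-0.02,-0.01,0.01],"gripper": 0},{"xyz": [0.03,-0.35,0.47],"turn": [0,0,0],"gripper": 0},{"xyz": [0,0,0],"turn": [0,0,0],"gripper": 0},{"xyz": [0,0,0],"turn": [0,0,0],"gripper": 0}])

```text
time_s: 13.85
position: [0.4908, -0.2124, 0.1458]
tool_rot: [[1.0, -0.011, -0.014], [-0.018, -0.577, -0.816], [0.0, 0.817, -0.577]]
ft_force: [0.6, 0.7, -0.7]
grip_width: 0.059
```

```bash
cat > fin.py <<'E'
import sys
from h import *
i=int(sys.argv[1]); gz=float(sys.argv[2]); s=st()
pl,RP=place(i,1); pl=pl-EX*(gz-GZ); d=np.array(s['position'])-pl; print('off ex,ey,up mm',np.round([d@EX*1e3,d@EY*1e3,d[2]*1e3],1))
path([(pl,RP,6)])
E
python3 fin.py 0 .0214
```

```text
t 13.85 p [ 0.4908 -0.2124  0.1458] F [ 0.6  0.7 -0.7] w 0.059
[[1.0, -0.011, -0.014], [-0.018, -0.577, -0.816], [0.0, 0.817, -0.577]] q [-15.8  31.3  98.9 -68.8  57.9  29.4]
off ex,ey,up mm [-0.6  0.5 58.8]
n 6 xyz [-0.0, -0.2, 0.14] turn [-0.01, 0.0, -0.0] | q [-16.0, 38.0, 102.0, -75.0, 55.0, 39.0] jump/row 1.7 err 0 minz 0.087
```

step_arm(steps=[{"xyz": [0,-0.2,0.14],"turn": [0,0,0],"gripper": 0},{"xyz": [0,-0.2,0.14],"turn": [0,0,0],"gripper": 0},{"xyz": [0,-0.2,0.14],"turn": [0,0,0],"gripper": 0},{"xyz": [0,-0.2,0.14],"turn": [0,0,0],"gripper": 0},{"xyz": [0,-0.2,0.14],"turn": [0,0,0],"gripper": 0},{"xyz": [0,-0.2,0.14],"turn": [0,0,0],"gripper": 0},{"xyz": [0,0,0],"turn": [0,0,0],"gripper": 0}])

```text
time_s: 14.43
position: [0.4914, -0.2117, 0.0877]
tool_rot: [[1.0, -0.011, -0.012], [-0.016, -0.576, -0.817], [0.002, 0.817, -0.577]]
ft_force: [-0.7, -0.0, -1.1]
grip_width: 0.0591
```

step_arm(steps=[{"xyz": [0,0,0],"turn": [0,0,0],"gripper": 0.7},{"xyz": [0,0,0],"turn": [0,0,0],"gripper": 0.7},{"xyz": [0,0,0],"turn": [0,0,0],"gripper": 0.7},{"xyz": [0,0,0],"turn": [0,0,0],"gripper": 0.7},{"xyz": [0,0,-0.5],"turn": [0,0,0],"gripper": 0.7},{"xyz": [0,0,-0.8],"turn": [0,0,0],"gripper": 0.7},{"xyz": [0,0,-0.8],"turn": [0,0,0],"gripper": 0.7},{"xyz": [0,0,-0.8],"turn": [0,0,0],"gripper": 0.7},{"xyz": [0,0,-0.8],"turn": [0,0,0],"gripper": 1},{"xyz": [0,0,0],"turn": [0,0,0],"gripper": 1}])

```text
time_s: 15.27
position: [0.4942, -0.0877, 0.1761]
tool_rot: [[1.0, -0.013, -0.006], [-0.012, -0.576, -0.817], [0.007, 0.817, -0.576]]
ft_force: [1.0, -0.4, 0.1]
grip_width: 0.0854
```

```bash
sed -i 's/GZ=.020/GZ=.022/' h.py; cat > nxt.py <<'E'
import sys
from h import *
x,y,a,fl=map(float,sys.argv[1:5]); st()
for b in tops(): print(*b)
p,R=pick((x,y),a,1,fl); s=env.observe(); mid=np.array(s['position'])*.5+p*.5; mid[2]=.25
path([(p-R[:,2]*.10,R,None),(p,R,5)])
E
python3 nxt.py .4441 .0572 14.6 -1
python3 - <<'E'
from h import *
im,d,i=get('scene'); C=cloud(i,d); hsv=cv2.cvtColor(im,cv2.COLOR_RGB2HSV)
m=(hsv[...,0]>80)&(hsv[...,0]<100)&(hsv[...,1]>120)&(C[...,2]>.055)&(C[...,2]<.13)
P=C[m]-CC; print(len(P),np.percentile(np.c_[P@EX,P@EY,P[:,2]],[2,50,98],axis=0).round(3).tolist())
E
```

```text
t 15.2667 p [ 0.4942 -0.0877  0.1761] F [ 1.  -0.4  0.1] w 0.0854
[[1.0, -0.013, -0.006], [-0.012, -0.576, -0.817], [0.007, 0.817, -0.576]] q [ -1.2  29.4  95.3 -60.2  70.3  29.7]
[213. 282.] [430.8 263.5  97.   60.5  -7.5]
[301. 281.] [442.8  55.   95.2  54.8  12.8]
[225. 223.] [580.8 238.8 101.1  59.7  39.9]
n 29 xyz [0.17, -0.09, 0.0] turn [0.46, 0.15, -0.84] | q [-0.0, 43.0, 68.0, -9.0, 103.0, -104.0] jump/row 5.7 err 0 minz 0.1
n 5 xyz [0.0, -0.0, 0.5] turn [0.0, 0.0, 0.0] | q [-2.0, 45.0, 81.0, -9.0, 88.0, -103.0] jump/row 3.2 err 0 minz 0.022
248 [[0.039, -0.023, 0.057], [0.043, 0.02, 0.094], [0.059, 0.033, 0.104]]
```

Box 1 stands in slot 1 with its top at z of about 0.104. On to the second box.

step_arm(steps=[{"xyz": [0.17,-0.09,0],"turn": [0.46,0.15,-0.84],"gripper": 1},{"xyz": [0.17,-0.09,0],"turn": [0.46,0.15,-0.84],"gripper": 1},{"xyz": [0.17,-0.09,0],"turn": [0.46,0.15,-0.84],"gripper": 1},{"xyz": [0.17,-0.09,0],"turn": [0.46,0.15,-0.84],"gripper": 1},{"xyz": [0.17,-0.09,0],"turn": [0.46,0.15,-0.84],"gripper": 1},{"xyz": [0.17,-0.09,0],"turn": [0.46,0.15,-0.84],"gripper": 1},{"xyz": [0.17,-0.09,0],"turn": [0.46,0.15,-0.84],"gripper": 1},{"xyz": [0.17,-0.09,0],"turn": [0.46,0.15,-0.84],"gripper": 1},{"xyz": [0.17,-0.09,0],"turn": [0.46,0.15,-0.84],"gripper": 1},{"xyz": [0.17,-0.09,0],"turn": [0.46,0.15,-0.84],"gripper": 1},{"xyz": [0.17,-0.09,0],"turn": [0.46,0.15,-0.84],"gripper": 1},{"xyz": [0.17,-0.09,0],"turn": [0.46,0.15,-0.84],"gripper": 1},{"xyz": [0.17,-0.09,0],"turn": [0.46,0.15,-0.84],"gripper": 1},{"xyz": [0.17,-0.09,0],"turn": [0.46,0.15,-0.84],"gripper": 1},{"xyz": [0.17,-0.09,0],"turn": [0.46,0.15,-0.84],"gripper": 1}])

```text
time_s: 16.62
position: [0.5572, -0.0219, 0.117]
tool_rot: [[0.543, 0.832, -0.115], [0.744, -0.54, -0.393], [-0.389, 0.128, -0.912]]
ft_force: [-0.2, -0.2, -0.7]
grip_width: 0.0853
```

step_arm(steps=[{"xyz": [0.17,-0.09,0],"turn": [0.46,0.15,-0.84],"gripper": 1},{"xyz": [0.17,-0.09,0],"turn": [0.46,0.15,-0.84],"gripper": 1},{"xyz": [0.17,-0.09,0],"turn": [0.46,0.15,-0.84],"gripper": 1},{"xyz": [0.17,-0.09,0],"turn": [0.46,0.15,-0.84],"gripper": 1},{"xyz": [0.17,-0.09,0],"turn": [0.46,0.15,-0.84],"gripper": 1},{"xyz": [0.17,-0.09,0],"turn": [0.46,0.15,-0.84],"gripper": 1},{"xyz": [0.17,-0.09,0],"turn": [0.46,0.15,-0.84],"gripper": 1},{"xyz": [0.17,-0.09,0],"turn": [0.46,0.15,-0.84],"gripper": 1},{"xyz": [0.17,-0.09,0],"turn": [0.46,0.15,-0.84],"gripper": 1},{"xyz": [0.17,-0.09,0],"turn": [0.46,0.15,-0.84],"gripper": 1},{"xyz": [0.17,-0.09,0],"turn": [0.46,0.15,-0.84],"gripper": 1},{"xyz": [0.17,-0.09,0],"turn": [0.46,0.15,-0.84],"gripper": 1},{"xyz": [0.17,-0.09,0],"turn": [0.46,0.15,-0.84],"gripper": 1},{"xyz": [0.17,-0.09,0],"turn": [0.46,0.15,-0.84],"gripper": 1},{"xyz": [0,0,0],"turn": [0,0,0],"gripper": 1}])

```text
time_s: 17.87
position: [0.5279, 0.0766, 0.1033]
tool_rot: [[-0.246, 0.796, -0.554], [0.969, 0.204, -0.138], [0.003, -0.571, -0.821]]
ft_force: [-0.6, 1.1, -0.1]
grip_width: 0.0852
```

```bash
cat > look.py <<'E'
import sys
from h import *
x,y,a,fl=map(float,sys.argv[1:5]); st(); im,d,i=get('wrist',sys.argv[5])
B=boxes(im,d,i,minpts=1500)
for b in B: print('w',*b)
C=cloud(i,d); s=env.observe(); m=(abs(C[...,2]-.022)<.004)&(np.hypot(C[...,0]-x,C[...,1]-y)<.075)
if m.sum()>300:
    r=cv2.minAreaRect((C[m][:,:2]*1000).astype(np.float32)); print('top-face rect',np.round(r[0],1),np.round(r[1],1),round(r[2],1),m.sum())
p,R=pick((x,y),a,1,fl); path([(p,R,5)])
E
python3 look.py .4441 .0572 14.6 -1 w4
```

```text
t 17.8667 p [0.5279 0.0766 0.1033] F [-0.6  1.1 -0.1] w 0.0852
[[-0.246, 0.796, -0.554], [0.969, 0.204, -0.138], [0.003, -0.571, -0.821]] q [  -0.7   43.3   67.8   -8.5  102.7 -104.3]
top-face rect [444.2  54.5] [101.1  60.4] 15.3 16050
n 5 xyz [0.01, 0.0, 0.49] turn [0.01, -0.01, -0.02] | q [-2.0, 45.0, 81.0, -9.0, 88.0, -103.0] jump/row 3.1 err 0 minz 0.022
```

View pics/w4.png

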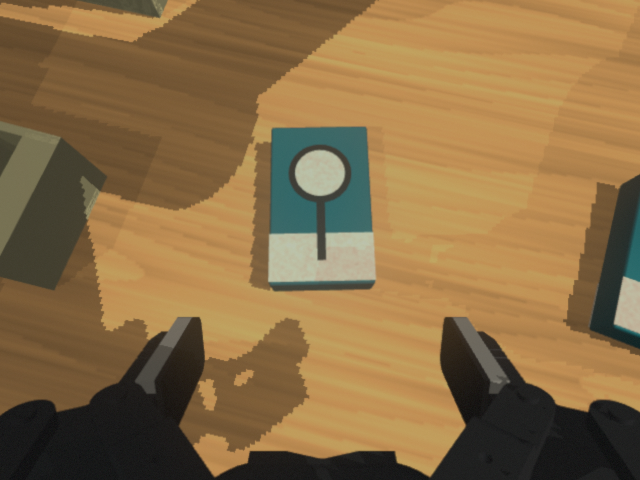

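Again the box is centred (column about 321) and aligned. The top-face rectangle measures 101x60 mm, which agrees with the top view. Descending.

step_arm(steps=[{"xyz": [0,0,0.49],"turn": [0,0,0],"gripper": 1},{"xyz": [0,0,0.49],"turn": [0,0,0],"gripper": 1},{"xyz": [0,0,0.49],"turn": [0,0,0],"gripper": 1},{"xyz": [0,0,0.49],"turn": [0,0,0],"gripper": 1},{"xyz": [0,0,0.49],"turn": [0,0,0],"gripper": 1},{"xyz": [0,0,0],"turn": [0,0,0],"gripper": 1},{"xyz": [0,0,0],"turn": [0,0,0],"gripper": 0},{"xyz": [0,0,0],"turn": [0,0,0],"gripper": 0},{"xyz": [0,0,0],"turn": [0,0,0],"gripper": 0},{"xyz": [0,0,0],"turn": [0,0,0],"gripper": 0},{"xyz": [0,0,0],"turn": [0,0,0],"gripper": 0}], squeeze=50)

```text
time_s: 18.83
position: [0.4759, 0.0635, 0.0251]
tool_rot: [[-0.245, 0.8, -0.547], [0.969, 0.202, -0.139], [-0.001, -0.565, -0.825]]
ft_force: [3.2, -0.5, 6.3]
grip_width: 0.0585
```

```bash
python3 carry.py 1
```

```text
t 18.8333 p [0.4759 0.0635 0.0251] F [ 3.2 -0.5  6.3] w 0.0585
[[-0.245, 0.8, -0.547], [0.969, 0.202, -0.139], [-0.001, -0.565, -0.825]] q [  -2.    44.8   81.    -9.1   87.5 -103. ]
gz 0.025096979616225305
n 6 xyz [-0.0, -0.47, -0.69] turn [0.0, 0.0, 0.0] | q [-2.0, 31.0, 70.0, -10.0, 112.0, -107.0] jump/row 4.3 err 0 minz 0.058
n 29 xyz [-0.15, 0.14, 0.05] turn [-0.46, -0.15, 0.84] | q [-8.0, 24.0, 93.0, -60.0, 70.0, 19.0] jump/row 5.3 err 0 minz 0.195
n 3 xyz [-0.0, -0.4, 0.59] turn [0.0, 0.0, 0.0] | q [-11.0, 30.0, 98.0, -66.0, 62.0, 29.0] jump/row 3.7 err 0 minz 0.157
n 3 xyz [-0.0, -0.48, 0.33] turn [0.0, 0.0, 0.0] | q [-11.0, 38.0, 101.0, -72.0, 58.0, 40.0] jump/row 3.7 err 0 minz 0.087
```

step_arm(steps=[{"xyz": [0,-0.47,-0.69],"turn": [0,0,0],"gripper": 0},{"xyz": [0,-0.47,-0.69],"turn": [0,0,0],"gripper": 0},{"xyz": [0,-0.47,-0.69],"turn": [0,0,0],"gripper": 0},{"xyz": [0,-0.47,-0.69],"turn": [0,0,0],"gripper": 0},{"xyz": [0,-0.47,-0.69],"turn": [0,0,0],"gripper": 0},{"xyz": [0,-0.47,-0.69],"turn": [0,0,0],"gripper": 0},{"xyz": [-0.15,0.14,0.05],"turn": [-0.46,-0.15,0.84],"gripper": 0},{"xyz": [-0.15,0.14,0.05],"turn": [-0.46,-0.15,0.84],"gripper": 0},{"xyz": [-0.15,0.14,0.05],"turn": [-0.46,-0.15,0.84],"gripper": 0},{"xyz": [-0.15,0.14,0.05],"turn": [-0.46,-0.15,0.84],"gripper": 0},{"xyz": [-0.15,0.14,0.05],"turn": [-0.46,-0.15,0.84],"gripper": 0},{"xyz": [-0.15,0.14,0.05],"turn": [-0.46,-0.15,0.84],"gripper": 0},{"xyz": [-0.15,0.14,0.05],"turn": [-0.46,-0.15,0.84],"gripper": 0},{"xyz": [-0.15,0.14,0.05],"turn": [-0.46,-0.15,0.84],"gripper": 0},{"xyz": [-0.15,0.14,0.05],"turn": [-0.46,-0.15,0.84],"gripper": 0},{"xyz": [-0.15,0.14,0.05],"turn": [-0.46,-0.15,0.84],"gripper": 0},{"xyz": [-0.15,0.14,0.05],"turn": [-0.46,-0.15,0.84],"gripper": 0},{"xyz": [-0.15,0.14,0.05],"turn": [-0.46,-0.15,0.84],"gripper": 0},{"xyz": [-0.15,0.14,0.05],"turn": [-0.46,-0.15,0.84],"gripper": 0}])

```text
time_s: 20.42
position: [0.5256, -0.0261, 0.1967]
tool_rot: [[0.493, 0.86, -0.134], [0.781, -0.505, -0.368], [-0.384, 0.076, -0.92]]
ft_force: [-0.7, -0.3, -1.1]
grip_width: 0.0585
```

step_arm(steps=[{"xyz": [-0.15,0.14,0.05],"turn": [-0.46,-0.15,0.84],"gripper": 0},{"xyz": [-0.15,0.14,0.05],"turn": [-0.46,-0.15,0.84],"gripper": 0},{"xyz": [-0.15,0.14,0.05],"turn": [-0.46,-0.15,0.84],"gripper": 0},{"xyz": [-0.15,0.14,0.05],"turn": [-0.46,-0.15,0.84],"gripper": 0},{"xyz": [-0.15,0.14,0.05],"turn": [-0.46,-0.15,0.84],"gripper": 0},{"xyz": [-0.15,0.14,0.05],"turn": [-0.46,-0.15,0.84],"gripper": 0},{"xyz": [-0.15,0.14,0.05],"turn": [-0.46,-0.15,0.84],"gripper": 0},{"xyz": [-0.15,0.14,0.05],"turn": [-0.46,-0.15,0.84],"gripper": 0},{"xyz": [-0.15,0.14,0.05],"turn": [-0.46,-0.15,0.84],"gripper": 0},{"xyz": [-0.15,0.14,0.05],"turn": [-0.46,-0.15,0.84],"gripper": 0},{"xyz": [-0.15,0.14,0.05],"turn": [-0.46,-0.15,0.84],"gripper": 0},{"xyz": [-0.15,0.14,0.05],"turn": [-0.46,-0.15,0.84],"gripper": 0},{"xyz": [-0.15,0.14,0.05],"turn": [-0.46,-0.15,0.84],"gripper": 0},{"xyz": [-0.15,0.14,0.05],"turn": [-0.46,-0.15,0.84],"gripper": 0},{"xyz": [-0.15,0.14,0.05],"turn": [-0.46,-0.15,0.84],"gripper": 0},{"xyz": [-0.15,0.14,0.05],"turn": [-0.46,-0.15,0.84],"gripper": 0},{"xyz": [0,0,0],"turn": [0,0,0],"gripper": 0}])

```text
time_s: 21.83
position: [0.4919, -0.142, 0.2403]
tool_rot: [[1.0, -0.013, -0.013], [-0.018, -0.575, -0.818], [0.003, 0.818, -0.575]]
ft_force: [0.3, 0.9, -0.7]
grip_width: 0.0586
```

```bash
python3 put.py 1 .0251 s2
cat > inhand.py <<'E'
# where the held box is: teal/white points seen by the scene camera near the gripper, in case axes relative to TCP
from h import *
import sys
im,d,i=get('scene'); C=cloud(i,d); hsv=cv2.cvtColor(im,cv2.COLOR_RGB2HSV); p=np.array(env.observe()['position'])
teal=(hsv[...,0]>80)&(hsv[...,0]<100)&(hsv[...,1]>120)
P=C-p; m=teal&(np.linalg.norm(P,axis=2)<.13)
Q=P[m]; print(len(Q),'rel ex,ey,up',np.percentile(np.c_[Q@EX,Q@EY,Q[:,2]],[2,50,98],axis=0).round(4).tolist())
E
python3 inhand.py
```

```text
t 21.8333 p [ 0.4919 -0.142   0.2403] F [ 0.3  0.9 -0.7] w 0.0586
[[1.0, -0.013, -0.013], [-0.018, -0.575, -0.818], [0.003, 0.818, -0.575]] q [ -7.5  23.4  92.5 -59.6  70.4  18.6]
n 3 xyz [-0.0, -0.48, 0.67] turn [-0.01, 0.0, -0.02] | q [-11.0, 31.0, 99.0, -67.0, 61.0, 31.0] jump/row 4.3 err 0 minz 0.147
n 3 xyz [-0.0, -0.41, 0.29] turn [0.0, 0.0, 0.0] | q [-11.0, 38.0, 101.0, -72.0, 58.0, 40.0] jump/row 3.2 err 0 minz 0.087
382 rel ex,ey,up [[-0.0512, -0.0249, -0.0773], [0.0024, 0.021, -0.0337], [0.0166, 0.0647, 0.043]]
```

step_arm(steps=[{"xyz": [0,-0.36,0.5],"turn": [-0.01,0,-0.02],"gripper": 0},{"xyz": [0,-0.36,0.5],"turn": [-0.01,0,-0.02],"gripper": 0},{"xyz": [0,-0.36,0.5],"turn": [-0.01,0,-0.02],"gripper": 0},{"xyz": [0,-0.36,0.5],"turn": [0,0,0],"gripper": 0},{"xyz": [0,0,0],"turn": [0,0,0],"gripper": 0},{"xyz": [0,0,0],"turn": [0,0,0],"gripper": 0}])

```text
time_s: 22.43
position: [0.4919, -0.1742, 0.1467]
tool_rot: [[1.0, -0.003, -0.014], [-0.013, -0.575, -0.818], [-0.005, 0.818, -0.575]]
ft_force: [0.3, 0.9, -0.0]
grip_width: 0.0588
```

```bash
python3 fin.py 1 .0251
```

```text
t 22.4333 p [ 0.4919 -0.1742  0.1467] F [ 0.3  0.9 -0. ] w 0.0588
[[1.0, -0.003, -0.014], [-0.013, -0.575, -0.818], [-0.005, 0.818, -0.575]] q [-11.3  31.4  98.7 -66.8  61.1  30.4]
off ex,ey,up mm [-1.1  1.  59.7]
n 6 xyz [-0.0, -0.2, 0.15] turn [-0.0, 0.0, 0.01] | q [-11.0, 38.0, 101.0, -72.0, 58.0, 40.0] jump/row 1.7 err 0 minz 0.087
```

step_arm(steps=[{"xyz": [0,-0.19,0.14],"turn": [0,0,0],"gripper": 0},{"xyz": [0,-0.19,0.14],"turn": [0,0,0],"gripper": 0},{"xyz": [0,-0.19,0.14],"turn": [0,0,0],"gripper": 0},{"xyz": [0,-0.19,0.14],"turn": [0,0,0],"gripper": 0},{"xyz": [0,-0.19,0.14],"turn": [0,0,0],"gripper": 0},{"xyz": [0,-0.19,0.14],"turn": [0,0,0],"gripper": 0},{"xyz": [0,0,0],"turn": [0,0,0],"gripper": 0}])

```text
time_s: 23.02
position: [0.4921, -0.175, 0.0907]
tool_rot: [[1.0, -0.005, -0.012], [-0.012, -0.574, -0.819], [-0.003, 0.819, -0.574]]
ft_force: [-0.2, 0.1, -1.6]
grip_width: 0.0584
```

step_arm(steps=[{"xyz": [0,0,0],"turn": [0,0,0],"gripper": 0.7},{"xyz": [0,0,0],"turn": [0,0,0],"gripper": 0.7},{"xyz": [0,0,0],"turn": [0,0,0],"gripper": 0.7},{"xyz": [0,0,0],"turn": [0,0,0],"gripper": 0.7},{"xyz": [0,0,-0.5],"turn": [0,0,0],"gripper": 0.7},{"xyz": [0,0,-0.8],"turn": [0,0,0],"gripper": 0.7},{"xyz": [0,0,-0.8],"turn": [0,0,0],"gripper": 0.7},{"xyz": [0,0,-0.8],"turn": [0,0,0],"gripper": 0.7},{"xyz": [0,0,-0.8],"turn": [0,0,0],"gripper": 1},{"xyz": [0,0,0],"turn": [0,0,0],"gripper": 1}])

```text
time_s: 23.85
position: [0.4946, -0.0509, 0.1786]
tool_rot: [[1.0, -0.008, -0.006], [-0.009, -0.575, -0.818], [0.003, 0.818, -0.575]]
ft_force: [0.1, -0.4, 0.8]
grip_width: 0.0851
```

```bash
cat > chk.py <<'E'
from h import *
im,d,i=get('scene','chk'); C=cloud(i,d); hsv=cv2.cvtColor(im,cv2.COLOR_RGB2HSV)
m=(hsv[...,0]>80)&(hsv[...,0]<100)&(hsv[...,1]>120)&(C[...,2]>.055)&(C[...,2]<.13)
P=C-CC; X=P@EX*1e3; Y=P@EY*1e3
for n,c in enumerate(SX):
    q=m&(abs(X-c*1e3)<17)
    if q.sum()>20: print('slot',n+1,q.sum(),'X',np.percentile(X[q],[5,95]).round(1),'Y',np.percentile(Y[q],[2,98]).round(1),'top z',np.percentile(C[...,2][q],98).round(4))
E
python3 chk.py
for f in 1 -1; do python3 nxt.py .5808 .2388 39.8 $f; done; python3 nxt.py .4308 .2635 -7.4 -1
```

```text
slot 1 224 X [39.4 58.2] Y [-22.9  33.3] top z 0.1038
slot 2 199 X [ 5.7 27.5] Y [-23.9  32.6] top z 0.1045
t 23.9 p [ 0.4942 -0.0526  0.177 ] F [-1.  -0.9 -0.5] w 0.0854
[[1.0, -0.006, -0.008], [-0.01, -0.574, -0.818], [0.001, 0.818, -0.575]] q [  2.9  30.   93.9 -58.3  73.7  30.4]
[209. 283.] [431.7 272.8  96.6  41.5  -2.2]
[221. 218.] [593.9 248.6  70.8  59.   43.2]
n 23 xyz [-0.11, -0.29, 0.01] turn [0.8, -0.09, 0.51] | q [-3.0, 25.0, 110.0, 53.0, 29.0, 3.0] jump/row 8.5 err 0 minz 0.084
n 5 xyz [-0.0, 0.0, 0.5] turn [0.0, 0.0, 0.0] | q [2.0, 37.0, 105.0, 68.0, 22.0, -9.0] jump/row 3.1 err 0 minz 0.022
t 23.95 p [ 0.4936 -0.0537  0.1758] F [-0.   0.1  0.3] w 0.0854
[[1.0, -0.005, -0.01], [-0.011, -0.574, -0.819], [-0.002, 0.819, -0.574]] q [  2.8  30.1  94.  -58.4  73.7  30.4]
[209. 283.] [431.6 272.8  96.7  41.5  -2.2]
[221. 219.] [593.2 248.   72.5  59.   43.2]
n 33 xyz [0.35, -0.01, -0.08] turn [0.3, 0.16, -0.9] | q [19.0, 63.0, 22.0, -15.0, 127.0, -116.0] jump/row 6.0 err 0 minz 0.1
n 5 xyz [0.0, 0.0, 0.5] turn [0.0, 0.0, 0.0] | q [17.0, 60.0, 44.0, -13.0, 109.0, -113.0] jump/row 5.3 err 0 minz 0.022
t 24.0 p [ 0.4933 -0.0545  0.1751] F [-0.4 -0.   0.2] w 0.085
[[1.0, -0.005, -0.012], [-0.013, -0.574, -0.819], [-0.003, 0.819, -0.574]] q [  2.7  30.2  94.  -58.4  73.7  30.4]
[209. 283.] [431.6 272.8  96.7  41.5  -2.2]
[221. 219.] [591.8 248.   72.4  59.7  39.9]
n 26 xyz [0.24, -0.25, -0.03] turn [0.6, 0.13, -0.75] | q [10.0, 45.0, 63.0, 10.0, 105.0, -73.0] jump/row 5.0 err 0 minz 0.079
n 5 xyz [0.0, 0.0, 0.5] turn [0.0, 0.0, 0.0] | q [12.0, 47.0, 76.0, 11.0, 90.0, -74.0] jump/row 3.0 err 0 minz 0.022
```

step_arm(steps=[{"xyz": [0.24,-0.25,-0.03],"turn": [0.6,0.13,-0.75],"gripper": 1},{"xyz": [0.24,-0.25,-0.03],"turn": [0.6,0.13,-0.75],"gripper": 1},{"xyz": [0.24,-0.25,-0.03],"turn": [0.6,0.13,-0.75],"gripper": 1},{"xyz": [0.24,-0.25,-0.03],"turn": [0.6,0.13,-0.75],"gripper": 1},{"xyz": [0.24,-0.25,-0.03],"turn": [0.6,0.13,-0.75],"gripper": 1},{"xyz": [0.24,-0.25,-0.03],"turn": [0.6,0.13,-0.75],"gripper": 1},{"xyz": [0.24,-0.25,-0.03],"turn": [0.6,0.13,-0.75],"gripper": 1},{"xyz": [0.24,-0.25,-0.03],"turn": [0.6,0.13,-0.75],"gripper": 1},{"xyz": [0.24,-0.25,-0.03],"turn": [0.6,0.13,-0.75],"gripper": 1},{"xyz": [0.24,-0.25,-0.03],"turn": [0.6,0.13,-0.75],"gripper": 1},{"xyz": [0.24,-0.25,-0.03],"turn": [0.6,0.13,-0.75],"gripper": 1},{"xyz": [0.24,-0.25,-0.03],"turn": [0.6,0.13,-0.75],"gripper": 1},{"xyz": [0.24,-0.25,-0.03],"turn": [0.6,0.13,-0.75],"gripper": 1}])

```text
time_s: 25.13
position: [0.5639, 0.0802, 0.0893]
tool_rot: [[0.718, 0.685, -0.121], [0.621, -0.71, -0.334], [-0.315, 0.164, -0.935]]
ft_force: [-1.2, 0.2, 0.7]
grip_width: 0.0851
```

step_arm(steps=[{"xyz": [0.24,-0.25,-0.03],"turn": [0.6,0.13,-0.75],"gripper": 1},{"xyz": [0.24,-0.25,-0.03],"turn": [0.6,0.13,-0.75],"gripper": 1},{"xyz": [0.24,-0.25,-0.03],"turn": [0.6,0.13,-0.75],"gripper": 1},{"xyz": [0.24,-0.25,-0.03],"turn": [0.6,0.13,-0.75],"gripper": 1},{"xyz": [0.24,-0.25,-0.03],"turn": [0.6,0.13,-0.75],"gripper": 1},{"xyz": [0.24,-0.25,-0.03],"turn": [0.6,0.13,-0.75],"gripper": 1},{"xyz": [0.24,-0.25,-0.03],"turn": [0.6,0.13,-0.75],"gripper": 1},{"xyz": [0.24,-0.25,-0.03],"turn": [0.6,0.13,-0.75],"gripper": 1},{"xyz": [0.24,-0.25,-0.03],"turn": [0.6,0.13,-0.75],"gripper": 1},{"xyz": [0.24,-0.25,-0.03],"turn": [0.6,0.13,-0.75],"gripper": 1},{"xyz": [0.24,-0.25,-0.03],"turn": [0.6,0.13,-0.75],"gripper": 1},{"xyz": [0.24,-0.25,-0.03],"turn": [0.6,0.13,-0.75],"gripper": 1},{"xyz": [0.24,-0.25,-0.03],"turn": [0.6,0.13,-0.75],"gripper": 1},{"xyz": [0,0,0],"turn": [0,0,0],"gripper": 1}])

```text
time_s: 26.3
position: [0.5203, 0.2494, 0.1022]
tool_rot: [[0.13, 0.812, -0.569], [0.991, -0.113, 0.066], [-0.011, -0.573, -0.82]]
ft_force: [0.8, -0.1, -0.9]
grip_width: 0.0858
```

```bash
python3 look.py .4308 .2635 -7.4 -1 w5
```

```text
t 26.3 p [0.5203 0.2494 0.1022] F [ 0.8 -0.1 -0.9] w 0.0858
[[0.13, 0.812, -0.569], [0.991, -0.113, 0.066], [-0.011, -0.573, -0.82]] q [  9.9  45.8  62.3   9.7 105.5 -72.6]
w [249. 428.] [552.2 209.   53.4  16.6 -50.3]
top-face rect [430.4 261.6] [ 60.4 101.2] 82.3 15965
n 5 xyz [0.02, -0.02, 0.5] turn [0.01, 0.02, -0.03] | q [12.0, 47.0, 76.0, 11.0, 90.0, -74.0] jump/row 3.0 err 0 minz 0.022
```

Box pose confirmed at (0.430, 0.262), -7.7°, and the neighbouring box is clear of the gripper. Descend and grip.

step_arm(steps=[{"xyz": [0.01,-0.02,0.5],"turn": [0,0,-0.03],"gripper": 1},{"xyz": [0.01,-0.02,0.5],"turn": [0,0,-0.03],"gripper": 1},{"xyz": [0.01,-0.02,0.5],"turn": [0,0,-0.03],"gripper": 1},{"xyz": [0.01,-0.02,0.5],"turn": [0,0,0],"gripper": 1},{"xyz": [0.01,-0.02,0.5],"turn": [0,0,0],"gripper": 1},{"xyz": [0,0,0],"turn": [0,0,0],"gripper": 1},{"xyz": [0,0,0],"turn": [0,0,0],"gripper": 0},{"xyz": [0,0,0],"turn": [0,0,0],"gripper": 0},{"xyz": [0,0,0],"turn": [0,0,0],"gripper": 0},{"xyz": [0,0,0],"turn": [0,0,0],"gripper": 0},{"xyz": [0,0,0],"turn": [0,0,0],"gripper": 0}], squeeze=50)

```text
time_s: 27.27
position: [0.4623, 0.2582, 0.0243]
tool_rot: [[0.126, 0.817, -0.563], [0.992, -0.108, 0.065], [-0.007, -0.567, -0.824]]
ft_force: [4.4, -2.0, 6.3]
grip_width: 0.0586
```

```bash
python3 carry.py 2
```

```text
t 27.2667 p [0.4623 0.2582 0.0243] F [ 4.4 -2.   6.3] w 0.0586
[[0.126, 0.817, -0.563], [0.992, -0.108, 0.065], [-0.007, -0.567, -0.824]] q [ 11.6  47.   75.5  10.2  90.6 -74. ]
gz 0.024270528284952433
n 6 xyz [-0.01, -0.47, -0.69] turn [0.0, 0.0, 0.0] | q [12.0, 34.0, 64.0, 11.0, 114.0, -69.0] jump/row 4.2 err 0 minz 0.058
n 26 xyz [-0.23, 0.33, 0.09] turn [-0.6, -0.13, 0.75] | q [-4.0, 24.0, 92.0, -59.0, 73.0, 20.0] jump/row 4.5 err 0 minz 0.161
n 3 xyz [-0.0, -0.4, 0.59] turn [0.0, 0.0, 0.0] | q [-8.0, 30.0, 98.0, -64.0, 64.0, 30.0] jump/row 3.5 err 0 minz 0.157
n 3 xyz [-0.0, -0.48, 0.33] turn [0.0, 0.0, 0.0] | q [-8.0, 38.0, 101.0, -69.0, 60.0, 41.0] jump/row 3.5 err 0 minz 0.087
```

step_arm(steps=[{"xyz": [0,-0.47,-0.69],"turn": [0,0,0],"gripper": 0},{"xyz": [0,-0.47,-0.69],"turn": [0,0,0],"gripper": 0},{"xyz": [0,-0.47,-0.69],"turn": [0,0,0],"gripper": 0},{"xyz": [0,-0.47,-0.69],"turn": [0,0,0],"gripper": 0},{"xyz": [0,-0.47,-0.69],"turn": [0,0,0],"gripper": 0},{"xyz": [0,-0.47,-0.69],"turn": [0,0,0],"gripper": 0},{"xyz": [-0.23,0.33,0.09],"turn": [-0.6,-0.13,0.75],"gripper": 0},{"xyz": [-0.23,0.33,0.09],"turn": [-0.6,-0.13,0.75],"gripper": 0},{"xyz": [-0.23,0.33,0.09],"turn": [-0.6,-0.13,0.75],"gripper": 0},{"xyz": [-0.23,0.33,0.09],"turn": [-0.6,-0.13,0.75],"gripper": 0},{"xyz": [-0.23,0.33,0.09],"turn": [-0.6,-0.13,0.75],"gripper": 0},{"xyz": [-0.23,0.33,0.09],"turn": [-0.6,-0.13,0.75],"gripper": 0},{"xyz": [-0.23,0.33,0.09],"turn": [-0.6,-0.13,0.75],"gripper": 0},{"xyz": [-0.23,0.33,0.09],"turn": [-0.6,-0.13,0.75],"gripper": 0},{"xyz": [-0.23,0.33,0.09],"turn": [-0.6,-0.13,0.75],"gripper": 0},{"xyz": [-0.23,0.33,0.09],"turn": [-0.6,-0.13,0.75],"gripper": 0},{"xyz": [-0.23,0.33,0.09],"turn": [-0.6,-0.13,0.75],"gripper": 0},{"xyz": [-0.23,0.33,0.09],"turn": [-0.6,-0.13,0.75],"gripper": 0},{"xyz": [-0.23,0.33,0.09],"turn": [-0.6,-0.13,0.75],"gripper": 0}])

```text
time_s: 28.85
position: [0.5394, 0.0775, 0.1602]
tool_rot: [[0.718, 0.686, -0.113], [0.623, -0.707, -0.334], [-0.31, 0.169, -0.936]]
ft_force: [-1.3, -0.0, -0.4]
grip_width: 0.0589
```

step_arm(steps=[{"xyz": [-0.23,0.33,0.09],"turn": [-0.6,-0.13,0.75],"gripper": 0},{"xyz": [-0.23,0.33,0.09],"turn": [-0.6,-0.13,0.75],"gripper": 0},{"xyz": [-0.23,0.33,0.09],"turn": [-0.6,-0.13,0.75],"gripper": 0},{"xyz": [-0.23,0.33,0.09],"turn": [-0.6,-0.13,0.75],"gripper": 0},{"xyz": [-0.23,0.33,0.09],"turn": [-0.6,-0.13,0.75],"gripper": 0},{"xyz": [-0.23,0.33,0.09],"turn": [-0.6,-0.13,0.75],"gripper": 0},{"xyz": [-0.23,0.33,0.09],"turn": [-0.6,-0.13,0.75],"gripper": 0},{"xyz": [-0.23,0.33,0.09],"turn": [-0.6,-0.13,0.75],"gripper": 0},{"xyz": [-0.23,0.33,0.09],"turn": [-0.6,-0.13,0.75],"gripper": 0},{"xyz": [-0.23,0.33,0.09],"turn": [-0.6,-0.13,0.75],"gripper": 0},{"xyz": [-0.23,0.33,0.09],"turn": [-0.6,-0.13,0.75],"gripper": 0},{"xyz": [-0.23,0.33,0.09],"turn": [-0.6,-0.13,0.75],"gripper": 0},{"xyz": [-0.23,0.33,0.09],"turn": [-0.6,-0.13,0.75],"gripper": 0},{"xyz": [0,0,0],"turn": [0,0,0],"gripper": 0}])

```text
time_s: 30.02
position: [0.498, -0.1111, 0.2356]
tool_rot: [[1.0, -0.005, -0.009], [-0.01, -0.576, -0.817], [-0.001, 0.817, -0.576]]
ft_force: [0.2, 0.3, -0.6]
grip_width: 0.0589
```

```bash
python3 put.py 2 .0243 s3; python3 inhand.py
```

```text
t 30.0167 p [ 0.498  -0.1111  0.2356] F [ 0.2  0.3 -0.6] w 0.0589
[[1.0, -0.005, -0.009], [-0.01, -0.576, -0.817], [-0.001, 0.817, -0.576]] q [ -3.9  24.5  91.4 -58.6  72.9  20. ]
n 3 xyz [-0.05, -0.45, 0.64] turn [-0.01, -0.02, 0.02] | q [-8.0, 32.0, 98.0, -65.0, 64.0, 32.0] jump/row 4.2 err 0 minz 0.147
n 3 xyz [-0.0, -0.41, 0.29] turn [0.0, 0.0, 0.0] | q [-8.0, 38.0, 101.0, -69.0, 60.0, 41.0] jump/row 3.0 err 0 minz 0.087
397 rel ex,ey,up [[-0.0385, -0.0223, -0.0791], [0.0027, 0.0229, -0.0345], [0.0181, 0.0546, 0.0303]]
```

step_arm(steps=[{"xyz": [-0.04,-0.34,0.48],"turn": [-0.01,-0.02,0.02],"gripper": 0},{"xyz": [-0.04,-0.34,0.48],"turn": [-0.01,-0.02,0.02],"gripper": 0},{"xyz": [-0.04,-0.34,0.48],"turn": [-0.01,-0.02,0.02],"gripper": 0},{"xyz": [-0.04,-0.34,0.48],"turn": [0,0,0],"gripper": 0},{"xyz": [0,0,0],"turn": [0,0,0],"gripper": 0},{"xyz": [0,0,0],"turn": [0,0,0],"gripper": 0}])

```text
time_s: 30.62
position: [0.4923, -0.1414, 0.1458]
tool_rot: [[1.0, -0.005, -0.014], [-0.014, -0.576, -0.817], [-0.004, 0.817, -0.576]]
ft_force: [0.3, 0.3, 0.1]
grip_width: 0.0589
```

```bash
python3 fin.py 2 .0243
```

```text
t 30.6167 p [ 0.4923 -0.1414  0.1458] F [0.3 0.3 0.1] w 0.0589
[[1.0, -0.005, -0.014], [-0.014, -0.576, -0.817], [-0.004, 0.817, -0.576]] q [ -7.5  31.6  98.3 -64.8  63.8  31.6]
off ex,ey,up mm [-0.7  0.8 58.8]
n 6 xyz [-0.0, -0.2, 0.14] turn [-0.01, 0.0, 0.01] | q [-8.0, 38.0, 101.0, -69.0, 60.0, 41.0] jump/row 1.6 err 0 minz 0.087
```

Down about 57 mm to allow for the grip height, then release and retreat.

step_arm(steps=[{"xyz": [0,-0.19,0.14],"turn": [0,0,0],"gripper": 0},{"xyz": [0,-0.19,0.14],"turn": [0,0,0],"gripper": 0},{"xyz": [0,-0.19,0.14],"turn": [0,0,0],"gripper": 0},{"xyz": [0,-0.19,0.14],"turn": [0,0,0],"gripper": 0},{"xyz": [0,-0.19,0.14],"turn": [0,0,0],"gripper": 0},{"xyz": [0,-0.19,0.14],"turn": [0,0,0],"gripper": 0},{"xyz": [0,0,0],"turn": [0,0,0],"gripper": 0}])

```text
time_s: 31.2
position: [0.4916, -0.1427, 0.0877]
tool_rot: [[1.0, -0.005, -0.014], [-0.014, -0.576, -0.817], [-0.004, 0.817, -0.576]]
ft_force: [-1.1, -0.3, -1.2]
grip_width: 0.0587
```

step_arm(steps=[{"xyz": [0,0,0],"turn": [0,0,0],"gripper": 0.7},{"xyz": [0,0,0],"turn": [0,0,0],"gripper": 0.7},{"xyz": [0,0,0],"turn": [0,0,0],"gripper": 0.7},{"xyz": [0,0,0],"turn": [0,0,0],"gripper": 0.7},{"xyz": [0,0,-0.5],"turn": [0,0,0],"gripper": 0.7},{"xyz": [0,0,-0.8],"turn": [0,0,0],"gripper": 0.7},{"xyz": [0,0,-0.8],"turn": [0,0,0],"gripper": 0.7},{"xyz": [0,0,-0.8],"turn": [0,0,0],"gripper": 0.7},{"xyz": [0,0,-0.8],"turn": [0,0,0],"gripper": 1},{"xyz": [0,0,0],"turn": [0,0,0],"gripper": 1}])

```text
time_s: 32.03
position: [0.4949, -0.0183, 0.1781]
tool_rot: [[1.0, -0.01, -0.005], [-0.01, -0.576, -0.817], [0.005, 0.817, -0.576]]
ft_force: [-0.3, -0.2, 0.9]
grip_width: 0.0856
```

```bash
python3 chk.py
for f in 1 -1; do python3 nxt.py .5808 .2388 39.8 $f; done; python3 - <<'E'
from h import *
# via point: vertical lift toward box
im,d,i=get('scene'); 
for b in boxes(im,d,i): print('scene',*b)
E
```

```text
slot 1 224 X [39.6 58.6] Y [-22.3  33.1] top z 0.1045
slot 2 162 X [ 7.5 28.5] Y [-24.3  31.9] top z 0.1043
slot 3 185 X [-27.7  -8.5] Y [-23.5  32.8] top z 0.1039
t 32.0833 p [ 0.4945 -0.02    0.1765] F [-0.4 -0.8 -0.1] w 0.0853
[[1.0, -0.008, -0.007], [-0.011, -0.576, -0.817], [0.003, 0.817, -0.576]] q [  6.5  30.8  92.3 -56.5  76.7  31.4]
[214. 216.] [602.5 268.9  46.7  36.8 -30.5]
n 23 xyz [-0.09, -0.25, 0.02] turn [0.79, -0.09, 0.51] | q [-3.0, 25.0, 110.0, 53.0, 29.0, 3.0] jump/row 8.9 err 0 minz 0.089
n 5 xyz [-0.0, 0.0, 0.5] turn [0.0, 0.0, 0.0] | q [2.0, 37.0, 105.0, 68.0, 22.0, -9.0] jump/row 3.1 err 0 minz 0.022
t 32.1333 p [ 0.4939 -0.0212  0.1752] F [ 0.1 -1.1  0.2] w 0.0852
[[1.0, -0.007, -0.01], [-0.012, -0.576, -0.818], [-0.0, 0.818, -0.576]] q [  6.4  30.9  92.4 -56.5  76.6  31.5]
[215. 215.] [605.2 265.9  53.7  37.9 -33.1]
n 33 xyz [0.33, 0.0, -0.06] turn [0.3, 0.16, -0.9] | q [19.0, 63.0, 22.0, -15.0, 127.0, -116.0] jump/row 5.9 err 0 minz 0.102
n 5 xyz [0.0, 0.0, 0.5] turn [0.0, 0.0, 0.0] | q [17.0, 60.0, 44.0, -13.0, 109.0, -113.0] jump/row 5.3 err 0 minz 0.022
scene [389. 328.] [590.9 242.7 112.7  61.6  40.5]
```

All three boxes stand in slots 1–3 with their tops at about 0.104. The fourth box is partly hidden by the arm in the top view, but the scene view shows it where it was, so I'll go to it.

step_arm(steps=[{"xyz": [0.33,0,-0.06],"turn": [0.3,0.16,-0.9],"gripper": 1},{"xyz": [0.33,0,-0.06],"turn": [0.3,0.16,-0.9],"gripper": 1},{"xyz": [0.33,0,-0.06],"turn": [0.3,0.16,-0.9],"gripper": 1},{"xyz": [0.33,0,-0.06],"turn": [0.3,0.16,-0.9],"gripper": 1},{"xyz": [0.33,0,-0.06],"turn": [0.3,0.16,-0.9],"gripper": 1},{"xyz": [0.33,0,-0.06],"turn": [0.3,0.16,-0.9],"gripper": 1},{"xyz": [0.33,0,-0.06],"turn": [0.3,0.16,-0.9],"gripper": 1},{"xyz": [0.33,0,-0.06],"turn": [0.3,0.16,-0.9],"gripper": 1},{"xyz": [0.33,0,-0.06],"turn": [0.3,0.16,-0.9],"gripper": 1},{"xyz": [0.33,0,-0.06],"turn": [0.3,0.16,-0.9],"gripper": 1},{"xyz": [0.33,0,-0.06],"turn": [0.3,0.16,-0.9],"gripper": 1},{"xyz": [0.33,0,-0.06],"turn": [0.3,0.16,-0.9],"gripper": 1},{"xyz": [0.33,0,-0.06],"turn": [0.3,0.16,-0.9],"gripper": 1},{"xyz": [0.33,0,-0.06],"turn": [0.3,0.16,-0.9],"gripper": 1},{"xyz": [0.33,0,-0.06],"turn": [0.3,0.16,-0.9],"gripper": 1},{"xyz": [0.33,0,-0.06],"turn": [0.3,0.16,-0.9],"gripper": 1},{"xyz": [0.33,0,-0.06],"turn": [0.3,0.16,-0.9],"gripper": 1}])

```text
time_s: 33.65
position: [0.6704, 0.0946, 0.1332]
tool_rot: [[0.339, 0.938, -0.068], [0.802, -0.326, -0.501], [-0.492, 0.116, -0.863]]
ft_force: [0.3, -0.1, -0.7]
grip_width: 0.0853
```

step_arm(steps=[{"xyz": [0.33,0,-0.06],"turn": [0.3,0.16,-0.9],"gripper": 1},{"xyz": [0.33,0,-0.06],"turn": [0.3,0.16,-0.9],"gripper": 1},{"xyz": [0.33,0,-0.06],"turn": [0.3,0.16,-0.9],"gripper": 1},{"xyz": [0.33,0,-0.06],"turn": [0.3,0.16,-0.9],"gripper": 1},{"xyz": [0.33,0,-0.06],"turn": [0.3,0.16,-0.9],"gripper": 1},{"xyz": [0.33,0,-0.06],"turn": [0.3,0.16,-0.9],"gripper": 1},{"xyz": [0.33,0,-0.06],"turn": [0.3,0.16,-0.9],"gripper": 1},{"xyz": [0.33,0,-0.06],"turn": [0.3,0.16,-0.9],"gripper": 1},{"xyz": [0.33,0,-0.06],"turn": [0.3,0.16,-0.9],"gripper": 1},{"xyz": [0.33,0,-0.06],"turn": [0.3,0.16,-0.9],"gripper": 1},{"xyz": [0.33,0,-0.06],"turn": [0.3,0.16,-0.9],"gripper": 1},{"xyz": [0.33,0,-0.06],"turn": [0.3,0.16,-0.9],"gripper": 1},{"xyz": [0.33,0,-0.06],"turn": [0.3,0.16,-0.9],"gripper": 1},{"xyz": [0.33,0,-0.06],"turn": [0.3,0.16,-0.9],"gripper": 1},{"xyz": [0.33,0,-0.06],"turn": [0.3,0.16,-0.9],"gripper": 1},{"xyz": [0.33,0,-0.06],"turn": [0.3,0.16,-0.9],"gripper": 1},{"xyz": [0,0,0],"turn": [0,0,0],"gripper": 1}])

```text
time_s: 35.07
position: [0.6463, 0.2964, 0.0976]
tool_rot: [[-0.638, 0.627, -0.448], [0.77, 0.526, -0.361], [0.009, -0.575, -0.818]]
ft_force: [0.3, 0.4, -0.5]
grip_width: 0.0858
```

```bash
python3 look.py .5808 .2388 39.8 -1 w6
```

```text
t 35.0667 p [0.6463 0.2964 0.0976] F [ 0.3  0.4 -0.5] w 0.0858
[[-0.638, 0.627, -0.448], [0.77, 0.526, -0.361], [0.009, -0.575, -0.818]] q [  18.9   63.2   22.9  -14.1  126.4 -115.9]
top-face rect [582.5 236.8] [100.4  60.4] 39.8 16595
n 5 xyz [-0.01, -0.02, 0.47] turn [-0.0, -0.02, -0.01] | q [17.0, 60.0, 44.0, -13.0, 109.0, -113.0] jump/row 5.2 err 0 minz 0.022
```

step_arm(steps=[{"xyz": [-0.01,-0.02,0.47],"turn": [0,-0.02,-0.01],"gripper": 1},{"xyz": [-0.01,-0.02,0.47],"turn": [0,-0.02,-0.01],"gripper": 1},{"xyz": [-0.01,-0.02,0.47],"turn": [0,-0.02,-0.01],"gripper": 1},{"xyz": [-0.01,-0.02,0.47],"turn": [0,-0.02,-0.01],"gripper": 1},{"xyz": [-0.01,-0.02,0.47],"turn": [0,0,0],"gripper": 1},{"xyz": [0,0,0],"turn": [0,0,0],"gripper": 1},{"xyz": [0,0,0],"turn": [0,0,0],"gripper": 0},{"xyz": [0,0,0],"turn": [0,0,0],"gripper": 0},{"xyz": [0,0,0],"turn": [0,0,0],"gripper": 0},{"xyz": [0,0,0],"turn": [0,0,0],"gripper": 0},{"xyz": [0,0,0],"turn": [0,0,0],"gripper": 0}], squeeze=50)

```text
time_s: 36.03
position: [0.6053, 0.2585, 0.0262]
tool_rot: [[-0.641, 0.631, -0.437], [0.768, 0.527, -0.365], [0.0, -0.569, -0.822]]
ft_force: [5.7, 0.8, 5.1]
grip_width: 0.0585
```

```bash
python3 carry.py 3
```

```text
t 36.0333 p [0.6053 0.2585 0.0262] F [5.7 0.8 5.1] w 0.0585
[[-0.641, 0.631, -0.437], [0.768, 0.527, -0.365], [0.0, -0.569, -0.822]] q [  17.4   59.5   43.8  -13.3  108.9 -113.2]
gz 0.02620975581189658
n 6 xyz [0.0, -0.47, -0.69] turn [0.0, 0.0, 0.0] | q [17.0, 51.0, 30.0, -17.0, 131.0, -120.0] jump/row 4.2 err 0 minz 0.06
n 33 xyz [-0.29, 0.01, 0.11] turn [-0.3, -0.16, 0.9] | q [0.0, 25.0, 91.0, -57.0, 76.0, 22.0] jump/row 5.7 err 0 minz 0.21
n 3 xyz [-0.0, -0.4, 0.59] turn [0.0, 0.0, 0.0] | q [-3.0, 31.0, 97.0, -62.0, 68.0, 32.0] jump/row 3.3 err 0 minz 0.157
n 3 xyz [-0.0, -0.48, 0.33] turn [0.0, 0.0, 0.0] | q [-3.0, 38.0, 100.0, -66.0, 63.0, 42.0] jump/row 3.3 err 0 minz 0.087
```

step_arm(steps=[{"xyz": [0,-0.47,-0.69],"turn": [0,0,0],"gripper": 0},{"xyz": [0,-0.47,-0.69],"turn": [0,0,0],"gripper": 0},{"xyz": [0,-0.47,-0.69],"turn": [0,0,0],"gripper": 0},{"xyz": [0,-0.47,-0.69],"turn": [0,0,0],"gripper": 0},{"xyz": [0,-0.47,-0.69],"turn": [0,0,0],"gripper": 0},{"xyz": [0,-0.47,-0.69],"turn": [0,0,0],"gripper": 0},{"xyz": [-0.29,0.01,0.11],"turn": [-0.3,-0.16,0.9],"gripper": 0},{"xyz": [-0.29,0.01,0.11],"turn": [-0.3,-0.16,0.9],"gripper": 0},{"xyz": [-0.29,0.01,0.11],"turn": [-0.3,-0.16,0.9],"gripper": 0},{"xyz": [-0.29,0.01,0.11],"turn": [-0.3,-0.16,0.9],"gripper": 0},{"xyz": [-0.29,0.01,0.11],"turn": [-0.3,-0.16,0.9],"gripper": 0},{"xyz": [-0.29,0.01,0.11],"turn": [-0.3,-0.16,0.9],"gripper": 0},{"xyz": [-0.29,0.01,0.11],"turn": [-0.3,-0.16,0.9],"gripper": 0},{"xyz": [-0.29,0.01,0.11],"turn": [-0.3,-0.16,0.9],"gripper": 0},{"xyz": [-0.29,0.01,0.11],"turn": [-0.3,-0.16,0.9],"gripper": 0},{"xyz": [-0.29,0.01,0.11],"turn": [-0.3,-0.16,0.9],"gripper": 0},{"xyz": [-0.29,0.01,0.11],"turn": [-0.3,-0.16,0.9],"gripper": 0},{"xyz": [-0.29,0.01,0.11],"turn": [-0.3,-0.16,0.9],"gripper": 0},{"xyz": [-0.29,0.01,0.11],"turn": [-0.3,-0.16,0.9],"gripper": 0}])

```text
time_s: 37.62
position: [0.6417, 0.1061, 0.2119]
tool_rot: [[0.136, 0.984, -0.118], [0.873, -0.176, -0.454], [-0.468, -0.041, -0.883]]
ft_force: [0.4, -0.0, -1.3]
grip_width: 0.0583
```

step_arm(steps=[{"xyz": [-0.29,0.01,0.11],"turn": [-0.3,-0.16,0.9],"gripper": 0},{"xyz": [-0.29,0.01,0.11],"turn": [-0.3,-0.16,0.9],"gripper": 0},{"xyz": [-0.29,0.01,0.11],"turn": [-0.3,-0.16,0.9],"gripper": 0},{"xyz": [-0.29,0.01,0.11],"turn": [-0.3,-0.16,0.9],"gripper": 0},{"xyz": [-0.29,0.01,0.11],"turn": [-0.3,-0.16,0.9],"gripper": 0},{"xyz": [-0.29,0.01,0.11],"turn": [-0.3,-0.16,0.9],"gripper": 0},{"xyz": [-0.29,0.01,0.11],"turn": [-0.3,-0.16,0.9],"gripper": 0},{"xyz": [-0.29,0.01,0.11],"turn": [-0.3,-0.16,0.9],"gripper": 0},{"xyz": [-0.29,0.01,0.11],"turn": [-0.3,-0.16,0.9],"gripper": 0},{"xyz": [-0.29,0.01,0.11],"turn": [-0.3,-0.16,0.9],"gripper": 0},{"xyz": [-0.29,0.01,0.11],"turn": [-0.3,-0.16,0.9],"gripper": 0},{"xyz": [-0.29,0.01,0.11],"turn": [-0.3,-0.16,0.9],"gripper": 0},{"xyz": [-0.29,0.01,0.11],"turn": [-0.3,-0.16,0.9],"gripper": 0},{"xyz": [-0.29,0.01,0.11],"turn": [-0.3,-0.16,0.9],"gripper": 0},{"xyz": [-0.29,0.01,0.11],"turn": [-0.3,-0.16,0.9],"gripper": 0},{"xyz": [-0.29,0.01,0.11],"turn": [-0.3,-0.16,0.9],"gripper": 0},{"xyz": [-0.29,0.01,0.11],"turn": [-0.3,-0.16,0.9],"gripper": 0},{"xyz": [-0.29,0.01,0.11],"turn": [-0.3,-0.16,0.9],"gripper": 0},{"xyz": [-0.29,0.01,0.11],"turn": [-0.3,-0.16,0.9],"gripper": 0},{"xyz": [-0.29,0.01,0.11],"turn": [-0.3,-0.16,0.9],"gripper": 0}])

```text
time_s: 39.28
position: [0.4914, -0.072, 0.2321]
tool_rot: [[1.0, -0.009, -0.006], [-0.01, -0.573, -0.82], [0.004, 0.82, -0.573]]
ft_force: [-0.2, 0.6, -1.3]
grip_width: 0.0587
```

```bash
python3 put.py 3 .0262 s4; python3 inhand.py
```

```text
t 39.2833 p [ 0.4914 -0.072   0.2321] F [-0.2  0.6 -1.3] w 0.0587
[[1.0, -0.009, -0.006], [-0.01, -0.573, -0.82], [0.004, 0.82, -0.573]] q [  0.7  24.9  91.6 -57.6  76.1  23.1]
n 3 xyz [0.01, -0.42, 0.64] turn [0.0, -0.03, -0.0] | q [-3.0, 32.0, 98.0, -63.0, 67.0, 33.0] jump/row 3.5 err 0 minz 0.147
n 3 xyz [-0.0, -0.41, 0.29] turn [0.0, 0.0, 0.0] | q [-3.0, 38.0, 100.0, -66.0, 63.0, 42.0] jump/row 2.8 err 0 minz 0.087
402 rel ex,ey,up [[-0.0329, -0.0238, -0.0762], [0.006, 0.0225, -0.0345], [0.0223, 0.0314, 0.0175]]
```

step_arm(steps=[{"xyz": [0.01,-0.32,0.48],"turn": [0,-0.03,0],"gripper": 0},{"xyz": [0.01,-0.32,0.48],"turn": [0,-0.03,0],"gripper": 0},{"xyz": [0.01,-0.32,0.48],"turn": [0,-0.03,0],"gripper": 0},{"xyz": [0.01,-0.32,0.48],"turn": [0,0,0],"gripper": 0},{"xyz": [0,0,0],"turn": [0,0,0],"gripper": 0},{"xyz": [0,0,0],"turn": [0,0,0],"gripper": 0}])

```text
time_s: 39.88
position: [0.4935, -0.1055, 0.1459]
tool_rot: [[1.0, -0.003, -0.014], [-0.013, -0.574, -0.819], [-0.006, 0.819, -0.574]]
ft_force: [-0.5, 0.4, 0.1]
grip_width: 0.0586
```

```bash
python3 fin.py 3 .0262
```

```text
t 39.8833 p [ 0.4935 -0.1055  0.1459] F [-0.5  0.4  0.1] w 0.0586
[[1.0, -0.003, -0.014], [-0.013, -0.574, -0.819], [-0.006, 0.819, -0.574]] q [ -3.2  32.1  97.3 -62.7  67.1  32.7]
off ex,ey,up mm [-0.8  1.5 58.9]
n 6 xyz [-0.01, -0.2, 0.14] turn [-0.0, 0.0, 0.01] | q [-3.0, 38.0, 100.0, -66.0, 63.0, 42.0] jump/row 1.5 err 0 minz 0.087
```

step_arm(steps=[{"xyz": [-0.01,-0.195,0.14],"turn": [0,0,0.01],"gripper": 0},{"xyz": [-0.01,-0.195,0.14],"turn": [0,0,0.01],"gripper": 0},{"xyz": [-0.01,-0.195,0.14],"turn": [0,0,0.01],"gripper": 0},{"xyz": [-0.01,-0.195,0.14],"turn": [0,0,0.01],"gripper": 0},{"xyz": [-0.01,-0.195,0.14],"turn": [0,0,0.01],"gripper": 0},{"xyz": [-0.01,-0.195,0.14],"turn": [0,0,0.01],"gripper": 0},{"xyz": [0,0,0],"turn": [0,0,0],"gripper": 0}])

```text
time_s: 40.47
position: [0.4906, -0.1055, 0.0877]
tool_rot: [[1.0, -0.009, -0.013], [-0.015, -0.574, -0.819], [-0.0, 0.819, -0.574]]
ft_force: [-0.2, 0.1, -1.7]
grip_width: 0.0582
```

step_arm(steps=[{"xyz": [0,0,0],"turn": [0,0,0],"gripper": 0.7},{"xyz": [0,0,0],"turn": [0,0,0],"gripper": 0.7},{"xyz": [0,0,0],"turn": [0,0,0],"gripper": 0.7},{"xyz": [0,0,0],"turn": [0,0,0],"gripper": 0.7},{"xyz": [0,0,-0.5],"turn": [0,0,0],"gripper": 0.7},{"xyz": [0,0,-0.8],"turn": [0,0,0],"gripper": 0.7},{"xyz": [0,0,-0.8],"turn": [0,0,0],"gripper": 0.7},{"xyz": [0,0,-0.8],"turn": [0,0,0],"gripper": 0.7},{"xyz": [0,0,-0.8],"turn": [0,0,0],"gripper": 0.7},{"xyz": [0,0,0],"turn": [0,0,0],"gripper": 0.7}])

```text
time_s: 41.3
position: [0.4936, 0.0187, 0.1766]
tool_rot: [[1.0, -0.013, -0.006], [-0.012, -0.575, -0.818], [0.007, 0.818, -0.575]]
ft_force: [-0.2, 0.4, 0.1]
grip_width: 0.0726
```

```bash
python3 chk.py; python3 - <<'E'
from h import *
im=cv2.imread('pics/chk.png'); cv2.imwrite('pics/chk4.png',cv2.resize(im[90:330,130:450],None,fx=2,fy=2,interpolation=cv2.INTER_CUBIC))
st()
H=CC+EX*.081+UP*.05; ph0=np.arctan2(103,140)
def bar(t): return H+.174*(-np.cos(ph0+t)*EX+np.sin(ph0+t)*UP)
b=bar(1.7); print('bar',b)
# via: high above case, tool down; then above bar
path([(CC+UP*.30-EX*.05,DOWN,None),(b+UP*.12,DOWN,None),(b,DOWN,5)])
R2=rot(-EX,-UP); path([(CC+UP*.30-EX*.05,R2,None),(b+UP*.12,R2,None),(b,R2,5)])
E
```

```text
slot 1 222 X [39.3 58.6] Y [-21.   33.1] top z 0.1044
slot 2 160 X [ 7.4 28.8] Y [-24.1  32.2] top z 0.1044
slot 3 155 X [-26.7  -7.1] Y [-24.5  32.7] top z 0.1041
slot 4 193 X [-62.3 -42.5] Y [-26.3  29.9] top z 0.1049
t 41.35 p [0.4931 0.0169 0.1749] F [ 0.7 -0.9 -0.8] w 0.0727
[[1.0, -0.011, -0.008], [-0.013, -0.574, -0.819], [0.005, 0.819, -0.574]] q [ 10.6  31.9  90.3 -54.6  80.1  32.9]
bar [ 0.48783791 -0.36968807  0.17570125]
n 23 xyz [0.15, 0.17, -0.05] turn [0.4, -0.41, 0.78] | q [-27.0, 15.0, 76.0, -0.0, 89.0, 64.0] jump/row 2.5 err 0 minz 0.181
n 8 xyz [0.79, -0.0, 0.01] turn [0.0, 0.0, 0.0] | q [-48.0, 27.0, 59.0, 0.0, 95.0, 43.0] jump/row 3.2 err 0 minz 0.296
n 5 xyz [0.0, 0.0, 0.6] turn [0.0, 0.0, 0.0] | q [-48.0, 31.0, 71.0, -0.0, 78.0, 43.0] jump/row 3.5 err 0 minz 0.176
n 23 xyz [-0.15, 0.17, -0.05] turn [0.41, 0.4, -0.78] | q [-27.0, 15.0, 76.0, -0.0, 89.0, -116.0] jump/row 8.3 err 0 minz 0.181
n 8 xyz [-0.79, 0.0, 0.01] turn [0.0, 0.0, 0.0] | q [-48.0, 27.0, 59.0, 0.0, 95.0, -137.0] jump/row 3.2 err 0 minz 0.296
n 5 xyz [0.0, 0.0, 0.6] turn [0.0, 0.0, 0.0] | q [-48.0, 31.0, 71.0, -0.0, 78.0, -137.0] jump/row 3.5 err 0 minz 0.176
```

View pics/chk4.png

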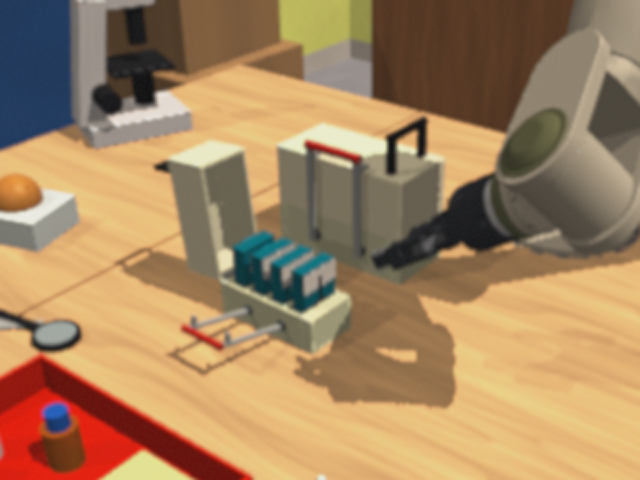

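All four boxes stand upright, one per slot, with tops at about 0.104. Next, back to the lid bar.

step_arm(steps=[{"xyz": [0.15,0.17,-0.05],"turn": [0.4,-0.41,0.78],"gripper": -0.4},{"xyz": [0.15,0.17,-0.05],"turn": [0.4,-0.41,0.78],"gripper": -0.4},{"xyz": [0.15,0.17,-0.05],"turn": [0.4,-0.41,0.78],"gripper": -0.4},{"xyz": [0.15,0.17,-0.05],"turn": [0.4,-0.41,0.78],"gripper": -0.4},{"xyz": [0.15,0.17,-0.05],"turn": [0.4,-0.41,0.78],"gripper": -0.4},{"xyz": [0.15,0.17,-0.05],"turn": [0.4,-0.41,0.78],"gripper": -0.4},{"xyz": [0.15,0.17,-0.05],"turn": [0.4,-0.41,0.78],"gripper": -0.4},{"xyz": [0.15,0.17,-0.05],"turn": [0.4,-0.41,0.78],"gripper": -0.4},{"xyz": [0.15,0.17,-0.05],"turn": [0.4,-0.41,0.78],"gripper": -0.4},{"xyz": [0.15,0.17,-0.05],"turn": [0.4,-0.41,0.78],"gripper": -0.4},{"xyz": [0.15,0.17,-0.05],"turn": [0.4,-0.41,0.78],"gripper": -0.4},{"xyz": [0.15,0.17,-0.05],"turn": [0.4,-0.41,0.78],"gripper": -0.4}])

```text
time_s: 42.35
position: [0.531, -0.046, 0.2534]
tool_rot: [[0.652, -0.728, -0.214], [-0.732, -0.529, -0.43], [0.2, 0.437, -0.877]]
ft_force: [0.6, 0.0, 0.4]
grip_width: 0.0256
```

step_arm(steps=[{"xyz": [0.15,0.17,-0.05],"turn": [0.4,-0.41,0.78],"gripper": -0.4},{"xyz": [0.15,0.17,-0.05],"turn": [0.4,-0.41,0.78],"gripper": -0.4},{"xyz": [0.15,0.17,-0.05],"turn": [0.4,-0.41,0.78],"gripper": -0.4},{"xyz": [0.15,0.17,-0.05],"turn": [0.4,-0.41,0.78],"gripper": -0.4},{"xyz": [0.15,0.17,-0.05],"turn": [0.4,-0.41,0.78],"gripper": -0.4},{"xyz": [0.15,0.17,-0.05],"turn": [0.4,-0.41,0.78],"gripper": -0.4},{"xyz": [0.15,0.17,-0.05],"turn": [0.4,-0.41,0.78],"gripper": -0.4},{"xyz": [0.15,0.17,-0.05],"turn": [0.4,-0.41,0.78],"gripper": -0.4},{"xyz": [0.15,0.17,-0.05],"turn": [0.4,-0.41,0.78],"gripper": -0.4},{"xyz": [0.15,0.17,-0.05],"turn": [0.4,-0.41,0.78],"gripper": -0.4},{"xyz": [0.15,0.17,-0.05],"turn": [0.4,-0.41,0.78],"gripper": -0.4},{"xyz": [0,0,0],"turn": [0,0,0],"gripper": -0.4}])

```text
time_s: 43.35
position: [0.4898, -0.1242, 0.3016]
tool_rot: [[-0.025, -1.0, -0.011], [-1.0, 0.025, -0.003], [0.003, 0.011, -1.0]]
ft_force: [-0.4, -0.3, 0.4]
grip_width: 0.0255
```

```bash
python3 - <<'E'
from h import *
st(); b=np.array([.488,-.370,.1735])
path([(b+UP*.12,DOWN,8),(b,DOWN,5)])
im,d,i=get('wrist'); C=cloud(i,d); m=(im.max(2)<95)&(C[...,1]<-.33)&(C[...,1]>-.40)&(C[...,2]>.10)&(abs(C[...,0]-.49)<.015)&(C[...,2]<.22)
Q=C[m]; print(len(Q), np.percentile(Q,[5,50,95],axis=0).round(4).tolist() if len(Q) else '')
E
```

```text
t 43.35 p [ 0.4898 -0.1242  0.3016] F [-0.4 -0.3  0.4] w 0.0255
[[-0.025, -1.0, -0.011], [-1.0, 0.025, -0.003], [0.003, 0.011, -1.0]] q [-27.5  15.6  75.1  -0.5  89.8  64. ]
n 8 xyz [0.77, -0.01, 0.03] turn [0.02, -0.01, -0.02] | q [-48.0, 27.0, 59.0, 0.0, 94.0, 43.0] jump/row 3.2 err 0 minz 0.293
n 5 xyz [0.0, 0.0, 0.6] turn [0.0, 0.0, 0.0] | q [-48.0, 32.0, 71.0, -0.0, 78.0, 43.0] jump/row 3.5 err 0 minz 0.174
0
```

step_arm(steps=[{"xyz": [0.77,-0.01,0.03],"turn": [0.02,-0.01,-0.02],"gripper": -0.4},{"xyz": [0.77,-0.01,0.03],"turn": [0.02,-0.01,-0.02],"gripper": -0.4},{"xyz": [0.77,-0.01,0.03],"turn": [0.02,-0.01,-0.02],"gripper": -0.4},{"xyz": [0.77,-0.01,0.03],"turn": [0.02,-0.01,-0.02],"gripper": -0.4},{"xyz": [0.77,-0.01,0.03],"turn": [0.02,-0.01,-0.02],"gripper": -0.4},{"xyz": [0.77,-0.01,0.03],"turn": [0.02,-0.01,-0.02],"gripper": -0.4},{"xyz": [0.77,-0.01,0.03],"turn": [0.02,-0.01,-0.02],"gripper": -0.4},{"xyz": [0.77,-0.01,0.03],"turn": [0.02,-0.01,-0.02],"gripper": -0.4},{"xyz": [0,0,0],"turn": [0,0,0],"gripper": -0.4}])

```text
time_s: 44.15
position: [0.4906, -0.3731, 0.2897]
tool_rot: [[-0.008, -1.0, -0.002], [-1.0, 0.008, 0.003], [-0.003, 0.002, -1.0]]
ft_force: [0.6, 0.2, 0.1]
grip_width: 0.0258
```

```bash
python3 - <<'E'
from h import *
st(); b=np.array([.488,-.370,.1735])
path([(b,DOWN,5)])
im,d,i=get('wrist','w7'); C=cloud(i,d); m=(im.max(2)<100)&(C[...,1]<-.33)&(C[...,1]>-.41)&(C[...,2]>.14)&(abs(C[...,0]-.49)<.018)&(C[...,2]<.2)
Q=C[m]; print(len(Q), np.percentile(Q,[5,50,95],axis=0).round(4).tolist() if len(Q) else '')
E
```

```text
t 44.15 p [ 0.4906 -0.3731  0.2897] F [0.6 0.2 0.1] w 0.0258
[[-0.008, -1.0, -0.002], [-1.0, 0.008, 0.003], [-0.003, 0.002, -1.0]] q [-48.3  27.6  58.4   0.   94.2  42.2]
n 5 xyz [-0.01, 0.01, 0.58] turn [0.0, 0.01, 0.02] | q [-48.0, 32.0, 71.0, -0.0, 78.0, 43.0] jump/row 3.4 err 0 minz 0.174
905 [[0.4739, -0.3704, 0.1804], [0.4902, -0.3662, 0.1827], [0.5063, -0.3619, 0.184]]
```

View pics/w7.png

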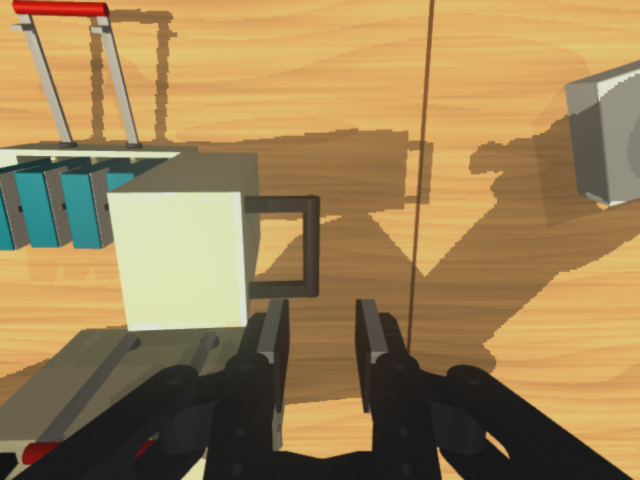

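The bar is at about column 312, slightly left of the finger centre. I'll correct by 5 mm, descend and grip.

step_arm(steps=[{"xyz": [-0.06,0.02,0.4],"turn": [0,0.01,0.02],"gripper": -0.4},{"xyz": [-0.06,0.02,0.48],"turn": [0,0.01,0.02],"gripper": -0.4},{"xyz": [0,0,0.48],"turn": [0,0.01,0.02],"gripper": -0.4},{"xyz": [0,0,0.48],"turn": [0,0,0.02],"gripper": -0.4},{"xyz": [0,0,0.48],"turn": [0,0,0],"gripper": -0.4},{"xyz": [0,0,0.48],"turn": [0,0,0],"gripper": -0.4},{"xyz": [0,0,0],"turn": [0,0,0],"gripper": -0.4},{"xyz": [0,0,0],"turn": [0,0,0],"gripper": -1},{"xyz": [0,0,0],"turn": [0,0,0],"gripper": -1},{"xyz": [0,0,0],"turn": [0,0,0],"gripper": -1},{"xyz": [0,0,0],"turn": [0,0,0],"gripper": -1}], squeeze=40)

```text
time_s: 45.12
position: [0.4907, -0.3671, 0.1835]
tool_rot: [[-0.012, -1.0, 0.005], [-1.0, 0.012, -0.013], [0.013, -0.005, -1.0]]
ft_force: [-2.9, -15.6, 11.5]
grip_width: 0.0084
```

```bash
python3 - <<'E'
from h import *
s=st(); H=CC+EX*.081+UP*.05; p=np.array(s['position']); R=np.array(s['tool_rot'])
v=p-H; phi=np.arctan2(v[2],-v@EX); r=np.hypot(v[2],v@EX); ph0=np.arctan2(103,140); print('lid',phi-ph0,'r',r)
for n,a,b in((20,phi,ph0+.75),(19,ph0+.75,ph0-.01)):
  ph=np.linspace(a,b,n+1); P=np.array([H+r*(-np.cos(t)*EX+np.sin(t)*UP) for t in ph])
  for x in np.diff(P,axis=0)@R/.04: print(np.round(x[[0,2]],2).tolist(),end=' ')
  print()
E
```

```text
t 45.1167 p [ 0.4907 -0.3671  0.1835] F [ -2.9 -15.6  11.5] w 0.0084
[[-0.012, -1.0, 0.005], [-1.0, 0.012, -0.013], [0.013, -0.005, -1.0]] q [-47.8  30.8  70.5  -0.3  78.   43. ]
lid 1.6592757514567253 r 0.1779548847930249
[-0.15, -0.13] [-0.16, -0.13] [-0.16, -0.12] [-0.17, -0.11] [-0.17, -0.1] [-0.18, -0.09] [-0.18, -0.09] [-0.19, -0.08] [-0.19, -0.07] [-0.19, -0.06] [-0.2, -0.05] [-0.2, -0.04] [-0.2, -0.03] [-0.2, -0.02] [-0.2, -0.02] [-0.2, -0.01] [-0.2, 0.0] [-0.2, 0.01] [-0.2, 0.02] [-0.2, 0.03] 
[-0.17, 0.03] [-0.17, 0.04] [-0.17, 0.05] [-0.17, 0.05] [-0.17, 0.06] [-0.16, 0.07] [-0.16, 0.07] [-0.16, 0.08] [-0.15, 0.09] [-0.15, 0.09] [-0.15, 0.1] [-0.14, 0.11] [-0.14, 0.11] [-0.13, 0.12] [-0.13, 0.12] [-0.12, 0.13] [-0.12, 0.13] [-0.11, 0.14] [-0.11, 0.14]
```

```bash
python3 - <<'E'
from h import *
R=DOWN; ph0=np.arctan2(103,140); r=.174
for n,a,b in((20,1.686,.75),(18,.75,.0)):
  ph=ph0+np.linspace(a,b,n+1); P=np.array([r*(-np.cos(t)*EX+np.sin(t)*UP) for t in ph])
  for x in np.diff(P,axis=0)@R/.04: print(np.round(x[[0,2]],2).tolist(),end=' ')
  print()
E
```

```text
[-0.15, -0.14] [-0.16, -0.13] [-0.16, -0.12] [-0.17, -0.11] [-0.17, -0.1] [-0.18, -0.1] [-0.18, -0.09] [-0.19, -0.08] [-0.19, -0.07] [-0.19, -0.06] [-0.2, -0.05] [-0.2, -0.04] [-0.2, -0.03] [-0.2, -0.02] [-0.2, -0.01] [-0.2, -0.0] [-0.2, 0.0] [-0.2, 0.01] [-0.2, 0.02] [-0.2, 0.03] 
[-0.18, 0.04] [-0.18, 0.04] [-0.17, 0.05] [-0.17, 0.06] [-0.17, 0.07] [-0.17, 0.07] [-0.16, 0.08] [-0.16, 0.09] [-0.16, 0.09] [-0.15, 0.1] [-0.15, 0.11] [-0.14, 0.11] [-0.14, 0.12] [-0.13, 0.12] [-0.13, 0.13] [-0.12, 0.13] [-0.12, 0.14] [-0.11, 0.14]
```

step_arm(steps=[{"xyz": [-0.15,0,-0.14],"turn": [0,0,0],"gripper": -1},{"xyz": [-0.16,0,-0.13],"turn": [0,0,0],"gripper": -1},{"xyz": [-0.16,0,-0.12],"turn": [0,0,0],"gripper": -1},{"xyz": [-0.17,0,-0.11],"turn": [0,0,0],"gripper": -1},{"xyz": [-0.17,0,-0.1],"turn": [0,0,0],"gripper": -1},{"xyz": [-0.18,0,-0.1],"turn": [0,0,0],"gripper": -1},{"xyz": [-0.18,0,-0.09],"turn": [0,0,0],"gripper": -1},{"xyz": [-0.19,0,-0.08],"turn": [0,0,0],"gripper": -1},{"xyz": [-0.19,0,-0.07],"turn": [0,0,0],"gripper": -1},{"xyz": [-0.19,0,-0.06],"turn": [0,0,0],"gripper": -1}])

```text
time_s: 45.95
position: [0.4921, -0.2949, 0.2228]
tool_rot: [[-0.011, -1.0, 0.006], [-1.0, 0.011, -0.008], [0.008, -0.006, -1.0]]
ft_force: [3.3, -7.2, 9.1]
grip_width: 0.0081
```

step_arm(steps=[{"xyz": [-0.2,0,-0.05],"turn": [0,0,0],"gripper": -1},{"xyz": [-0.2,0,-0.04],"turn": [0,0,0],"gripper": -1},{"xyz": [-0.2,0,-0.03],"turn": [0,0,0],"gripper": -1},{"xyz": [-0.2,0,-0.02],"turn": [0,0,0],"gripper": -1},{"xyz": [-0.2,0,-0.01],"turn": [0,0,0],"gripper": -1},{"xyz": [-0.2,0,0],"turn": [0,0,0],"gripper": -1},{"xyz": [-0.2,0,0],"turn": [0,0,0],"gripper": -1},{"xyz": [-0.2,0,0.01],"turn": [0,0,0],"gripper": -1},{"xyz": [-0.2,0,0.02],"turn": [0,0,0],"gripper": -1},{"xyz": [-0.2,0,0.03],"turn": [0,0,0],"gripper": -1}])

```text
time_s: 46.78
position: [0.4936, -0.2136, 0.225]
tool_rot: [[-0.01, -1.0, 0.007], [-1.0, 0.01, -0.004], [0.004, -0.007, -1.0]]
ft_force: [7.7, -1.2, 7.5]
grip_width: 0.0083
```

step_arm(steps=[{"xyz": [-0.18,0,0.04],"turn": [0,0,0],"gripper": -1},{"xyz": [-0.18,0,0.04],"turn": [0,0,0],"gripper": -1},{"xyz": [-0.17,0,0.05],"turn": [0,0,0],"gripper": -1},{"xyz": [-0.17,0,0.06],"turn": [0,0,0],"gripper": -1},{"xyz": [-0.17,0,0.07],"turn": [0,0,0],"gripper": -1},{"xyz": [-0.17,0,0.07],"turn": [0,0,0],"gripper": -1},{"xyz": [-0.16,0,0.08],"turn": [0,0,0],"gripper": -1},{"xyz": [-0.16,0,0.09],"turn": [0,0,0],"gripper": -1},{"xyz": [-0.16,0,0.09],"turn": [0,0,0],"gripper": -1},{"xyz": [-0.15,0,0.1],"turn": [0,0,0],"gripper": -1}])

```text
time_s: 47.62
position: [0.4949, -0.1471, 0.197]
tool_rot: [[-0.01, -1.0, 0.008], [-1.0, 0.01, -0.004], [0.004, -0.008, -1.0]]
ft_force: [11.8, -5.2, -3.2]
grip_width: 0.0084
```

```bash
cat > lid.py <<'E'
from h import *
s=st(); H=CC+EX*.081+UP*.05; p=np.array(s['position'])
for dl in (0,.005):
    v=p-H-UP*dl; print('delta',dl,'lid',np.arctan2(v[2],-v@EX)-np.arctan2(103,140),'r',np.hypot(v[2],v@EX))
print('shut bar',(CC-EX*.059+UP*.153).round(4))
E
python3 lid.py
```

```text
t 47.6167 p [ 0.4949 -0.1471  0.197 ] F [11.8 -5.2 -3.2] w 0.0084
[[-0.01, -1.0, 0.008], [-1.0, 0.01, -0.004], [0.004, -0.008, -1.0]] q [-29.7  20.9  85.1   0.   73.4  60.8]
delta 0 lid 0.32834870132481575 r 0.17917145252089173
delta 0.005 lid 0.3120321413365642 r 0.17509123358822112
shut bar [ 0.4919 -0.1094  0.153 ]
```

step_arm(steps=[{"xyz": [-0.15,0.01,0.11],"turn": [0,0,0],"gripper": -1},{"xyz": [-0.14,0.01,0.11],"turn": [0,0,0],"gripper": -1},{"xyz": [-0.13,0.01,0.12],"turn": [0,0,0],"gripper": -1},{"xyz": [-0.13,0.01,0.12],"turn": [0,0,0],"gripper": -1},{"xyz": [-0.12,0.01,0.13],"turn": [0,0,0],"gripper": -1},{"xyz": [-0.12,0.01,0.13],"turn": [0,0,0],"gripper": -1},{"xyz": [-0.11,0,0.14],"turn": [0,0,0],"gripper": -1},{"xyz": [0,0,0],"turn": [0,0,0],"gripper": -1}])

```text
time_s: 48.28
position: [0.4946, -0.1111, 0.1625]
tool_rot: [[-0.01, -1.0, 0.012], [-1.0, 0.01, -0.004], [0.004, -0.012, -1.0]]
ft_force: [20.0, -3.6, -6.0]
grip_width: 0.0084
```

```bash
python3 lid.py
```

```text
t 48.2833 p [ 0.4946 -0.1111  0.1625] F [20.  -3.6 -6. ] w 0.0084
[[-0.01, -1.0, 0.012], [-1.0, 0.01, -0.004], [0.004, -0.012, -1.0]] q [-26.1  22.2  89.7   0.1  67.4  64.4]
delta 0 lid 0.04856691646647293 r 0.17835991333320037
delta 0.005 lid 0.026431595709794475 r 0.17524776440274306
shut bar [ 0.4919 -0.1094  0.153 ]
```

step_arm(steps=[{"xyz": [-0.03,-0.06,0.06],"turn": [0,0,0],"gripper": -1},{"xyz": [-0.02,-0.06,0.08],"turn": [0,0,0],"gripper": -1},{"xyz": [0,0,0.08],"turn": [0,0,0],"gripper": -1},{"xyz": [0,0,0],"turn": [0,0,0],"gripper": -1}])

```text
time_s: 48.62
position: [0.4971, -0.1101, 0.1582]
tool_rot: [[-0.01, -1.0, 0.009], [-1.0, 0.01, -0.007], [0.007, -0.009, -1.0]]
ft_force: [-9.2, -3.4, 40.7]
grip_width: 0.0084
```

```bash
python3 lid.py
```

```text
t 48.6167 p [ 0.4971 -0.1101  0.1582] F [-9.2 -3.4 40.7] w 0.0084
[[-0.01, -1.0, 0.009], [-1.0, 0.01, -0.007], [0.007, -0.009, -1.0]] q [-25.8  22.7  89.6  -0.2  67.   64.8]
delta 0 lid 0.02582234512852777 r 0.17651901510588747
delta 0.005 lid 0.003055840107520247 r 0.17349792707661274
shut bar [ 0.4919 -0.1094  0.153 ]
```

The 41 N reading means the lid is at its stop, with an angle of about 0. Release, lift clear and verify.

step_arm(steps=[{"xyz": [0,0,-0.1],"turn": [0,0,0],"gripper": -1},{"xyz": [0,0,0],"turn": [0,0,0],"gripper": -0.4},{"xyz": [0,0,0],"turn": [0,0,0],"gripper": -0.4},{"xyz": [0,0,0],"turn": [0,0,0],"gripper": -0.4},{"xyz": [0,0,-0.4],"turn": [0,0,0],"gripper": -0.4},{"xyz": [0,0,-0.7],"turn": [0,0,0],"gripper": -0.4},{"xyz": [0,0,-0.7],"turn": [0,0,0],"gripper": -0.4},{"xyz": [0,0,-0.7],"turn": [0,0,0],"gripper": -0.4},{"xyz": [0,0,-0.7],"turn": [0,0,0],"gripper": -0.4},{"xyz": [0,0,0],"turn": [0,0,0],"gripper": -0.4}])

```text
time_s: 49.45
position: [0.4964, -0.1091, 0.2899]
tool_rot: [[-0.011, -1.0, 0.009], [-1.0, 0.011, -0.004], [0.003, -0.009, -1.0]]
ft_force: [-0.1, 0.4, 0.4]
grip_width: 0.0255
```

```bash
python3 - <<'E'
from h import *
st(); RC=rot(EY,-UP); hc=CC+EY*.045+UP*.025; print('clamp hinge',hc)
im,d,i=get('wrist','w8'); C=cloud(i,d)
P=C[(abs(((C-CC)@EX))<.07)&(abs((C-CC)@EY)<.034)&(C[...,2]>.09)&(C[...,2]<.13)]
X=(P-CC)@EX; s=np.polyfit(X,P[:,2],1); print('lid slope (rad)',s[0],'top z',np.median(P[:,2]),len(P))
for n in('scene','top','wrist'):
    im,d,i=get(n); C=cloud(i,d); hsv=cv2.cvtColor(im,cv2.COLOR_RGB2HSV)
    red=((hsv[...,0]<8)|(hsv[...,0]>172))&(hsv[...,1]>150)&(hsv[...,2]>80)
    r=C[red]; v=r-hc; r=r[(np.hypot(v@EY,v[:,2])<.13)&(r[:,2]>.03)&(abs(v@EX)<.05)&(r[:,0]>.58)]
    if len(r)<10: continue
    v=np.median(r,0)-hc; print(n,len(r),np.median(r,0).round(4),'ang',np.arctan2(v@EY,v[2]),'r',np.hypot(v@EY,v[2]))
b=np.array([.638,-.171,.0515])
path([(b+UP*.13,RC,None),(b+UP*.010,RC,5)])
E
```

```text
t 49.45 p [ 0.4964 -0.1091  0.2899] F [-0.1  0.4  0.4] w 0.0255
[[-0.011, -1.0, 0.009], [-1.0, 0.011, -0.004], [0.003, -0.009, -1.0]] q [-25.8  15.8  76.7   0.   86.9  64.8]
clamp hinge [ 0.53599445 -0.16910683  0.025     ]
lid slope (rad) -0.0036654419286892533 top z 0.1143373175489894 15081
scene 60 [ 0.6411 -0.1695  0.0526] ang 1.3139788288688976 r 0.10864577129422713
wrist 1214 [ 0.6374 -0.1725  0.0534] ang 1.2975773664571795 r 0.10531789588450366
n 21 xyz [0.19, -0.09, 0.12] turn [-0.0, 0.0, -0.93] | q [-25.0, 36.0, 61.0, 0.0, 83.0, -24.0] jump/row 4.9 err 0 minz 0.181
n 5 xyz [0.0, 0.0, 0.6] turn [0.0, 0.0, 0.0] | q [-25.0, 42.0, 69.0, 0.0, 68.0, -24.0] jump/row 3.1 err 0 minz 0.062
```

Lid confirmed shut (slope -0.004 rad, top at 114.3 mm). Now the clamp.

step_arm(steps=[{"xyz": [0.19,-0.09,0.12],"turn": [0,0,-0.93],"gripper": -0.2},{"xyz": [0.19,-0.09,0.12],"turn": [0,0,-0.93],"gripper": -0.2},{"xyz": [0.19,-0.09,0.12],"turn": [0,0,-0.93],"gripper": -0.2},{"xyz": [0.19,-0.09,0.12],"turn": [0,0,-0.93],"gripper": -0.2},{"xyz": [0.19,-0.09,0.12],"turn": [0,0,-0.93],"gripper": -0.2},{"xyz": [0.19,-0.09,0.12],"turn": [0,0,-0.93],"gripper": -0.2},{"xyz": [0.19,-0.09,0.12],"turn": [0,0,-0.93],"gripper": -0.2},{"xyz": [0.19,-0.09,0.12],"turn": [0,0,-0.93],"gripper": -0.2},{"xyz": [0.19,-0.09,0.12],"turn": [0,0,-0.93],"gripper": -0.2},{"xyz": [0.19,-0.09,0.12],"turn": [0,0,-0.93],"gripper": -0.2},{"xyz": [0.19,-0.09,0.12],"turn": [0,0,-0.93],"gripper": -0.2}])

```text
time_s: 50.57
position: [0.5599, -0.1715, 0.2305]
tool_rot: [[0.725, -0.689, -0.002], [-0.689, -0.725, 0.002], [-0.002, -0.0, -1.0]]
ft_force: [-0.5, -0.3, -0.5]
grip_width: 0.034
```

step_arm(steps=[{"xyz": [0.19,-0.09,0.12],"turn": [0,0,-0.93],"gripper": -0.2},{"xyz": [0.19,-0.09,0.12],"turn": [0,0,-0.93],"gripper": -0.2},{"xyz": [0.19,-0.09,0.12],"turn": [0,0,-0.93],"gripper": -0.2},{"xyz": [0.19,-0.09,0.12],"turn": [0,0,-0.93],"gripper": -0.2},{"xyz": [0.19,-0.09,0.12],"turn": [0,0,-0.93],"gripper": -0.2},{"xyz": [0.19,-0.09,0.12],"turn": [0,0,-0.93],"gripper": -0.2},{"xyz": [0.19,-0.09,0.12],"turn": [0,0,-0.93],"gripper": -0.2},{"xyz": [0.19,-0.09,0.12],"turn": [0,0,-0.93],"gripper": -0.2},{"xyz": [0.19,-0.09,0.12],"turn": [0,0,-0.93],"gripper": -0.2},{"xyz": [0.19,-0.09,0.12],"turn": [0,0,-0.93],"gripper": -0.2},{"xyz": [0,0,0],"turn": [0,0,0],"gripper": -0.2}])

```text
time_s: 51.48
position: [0.6423, -0.1696, 0.1815]
tool_rot: [[1.0, -0.017, -0.003], [-0.017, -1.0, 0.002], [-0.003, -0.002, -1.0]]
ft_force: [0.2, -0.0, 0.0]
grip_width: 0.0343
```

```bash
python3 - <<'E'
from h import *
st(); RC=rot(EY,-UP); hc=CC+EY*.045+UP*.025; im,d,i=get('wrist','w9'); C=cloud(i,d); hsv=cv2.cvtColor(im,cv2.COLOR_RGB2HSV)
red=((hsv[...,0]<8)|(hsv[...,0]>172))&(hsv[...,1]>150)&(hsv[...,2]>60)
r=C[red]; v=r-hc; r=r[(np.hypot(v@EY,v[:,2])<.13)&(r[:,2]>.03)&(abs(v@EX)<.06)&(r[:,0]>.58)]
print(len(r),np.percentile(r,[2,50,98],axis=0).round(4).tolist())
b=np.array([.638,-.171,.050]); path([(b+UP*.009,RC,5)])
E
```

```text
t 51.4833 p [ 0.6423 -0.1696  0.1815] F [ 0.2 -0.   0. ] w 0.0343
[[1.0, -0.017, -0.003], [-0.017, -1.0, 0.002], [-0.003, -0.002, -1.0]] q [-25.   36.3  60.3   0.1  83.6 -24. ]
1373 [[0.6338, -0.2042, 0.0512], [0.6381, -0.1697, 0.0537], [0.6425, -0.1391, 0.0553]]
n 5 xyz [-0.02, 0.01, 0.62] turn [-0.0, 0.01, -0.01] | q [-25.0, 43.0, 70.0, -0.0, 68.0, -24.0] jump/row 3.3 err 0 minz 0.059
```

step_arm(steps=[{"xyz": [-0.02,0.01,0.62],"turn": [0,0.01,-0.01],"gripper": -0.2},{"xyz": [-0.02,0.01,0.62],"turn": [0,0,-0.01],"gripper": -0.2},{"xyz": [-0.02,0.01,0.62],"turn": [0,0,0],"gripper": -0.2},{"xyz": [-0.02,0.01,0.62],"turn": [0,0,0],"gripper": -0.2},{"xyz": [-0.02,0.01,0.62],"turn": [0,0,0],"gripper": -0.2},{"xyz": [0,0,0],"turn": [0,0,0],"gripper": -0.2},{"xyz": [0,0,0],"turn": [0,0,0],"gripper": -1},{"xyz": [0,0,0],"turn": [0,0,0],"gripper": -1},{"xyz": [0,0,0],"turn": [0,0,0],"gripper": -1},{"xyz": [0,0,0],"turn": [0,0,0],"gripper": -1}], squeeze=30)

```text
time_s: 52.37
position: [0.6385, -0.1727, 0.062]
tool_rot: [[1.0, -0.019, 0.003], [-0.019, -1.0, -0.001], [0.003, 0.001, -1.0]]
ft_force: [-2.6, -1.6, 0.3]
grip_width: 0.0085
```

```bash
python3 - <<'E'
from h import *
s=st(); hc=CC+EY*.045+UP*.025; p=np.array(s['position']); R=np.array(s['tool_rot'])
dl=p[2]-.0505; v=p-UP*dl-hc; a=np.arctan2(v@EY,v[2]); print('delta',dl,'ang',a,'r',np.hypot(v@EY,v[2]))
t=np.linspace(a,0.0,19); P=.105*np.array([np.sin(x)*EY+np.cos(x)*UP for x in t])
for x in np.diff(P,axis=0)@R/.04: print(np.round(x[[0,2]],2).tolist(),end=' ')
E
```

```text
t 52.3667 p [ 0.6385 -0.1727  0.062 ] F [-2.6 -1.6  0.3] w 0.0085
[[1.0, -0.019, 0.003], [-0.019, -1.0, -0.001], [0.003, 0.001, -1.0]] q [-25.4  42.5  69.3   0.   68.  -24.3]
delta 0.01153074161747409 ang 1.3271498782357471 r 0.10570256105356476
[-0.05, -0.19] [-0.07, -0.18] [-0.08, -0.18] [-0.09, -0.17] [-0.1, -0.16] [-0.12, -0.15] [-0.13, -0.15] [-0.14, -0.14] [-0.15, -0.13] [-0.16, -0.11] [-0.16, -0.1] [-0.17, -0.09] [-0.18, -0.08] [-0.18, -0.06] [-0.19, -0.05] [-0.19, -0.04] [-0.19, -0.02] [-0.19, -0.01]
```

step_arm(steps=[{"xyz": [-0.05,0,-0.19],"turn": [0,0,0],"gripper": -1},{"xyz": [-0.07,0,-0.18],"turn": [0,0,0],"gripper": -1},{"xyz": [-0.08,0,-0.18],"turn": [0,0,0],"gripper": -1},{"xyz": [-0.09,0,-0.17],"turn": [0,0,0],"gripper": -1},{"xyz": [-0.1,0,-0.16],"turn": [0,0,0],"gripper": -1},{"xyz": [-0.12,0,-0.15],"turn": [0,0,0],"gripper": -1},{"xyz": [-0.13,0,-0.15],"turn": [0,0,0],"gripper": -1},{"xyz": [-0.14,0,-0.14],"turn": [0,0,0],"gripper": -1},{"xyz": [-0.15,0,-0.13],"turn": [0,0,0],"gripper": -1}])

```text
time_s: 53.12
position: [0.6027, -0.172, 0.1211]
tool_rot: [[1.0, -0.019, 0.009], [-0.019, -1.0, -0.002], [0.009, 0.002, -1.0]]
ft_force: [7.7, -1.3, 4.5]
grip_width: 0.0086
```

step_arm(steps=[{"xyz": [-0.16,0,-0.11],"turn": [0,0,0],"gripper": -1},{"xyz": [-0.16,0,-0.1],"turn": [0,0,0],"gripper": -1},{"xyz": [-0.17,0,-0.09],"turn": [0,0,0],"gripper": -1},{"xyz": [-0.18,0,-0.08],"turn": [0,0,0],"gripper": -1},{"xyz": [-0.18,0,-0.06],"turn": [0,0,0],"gripper": -1},{"xyz": [-0.19,0,-0.05],"turn": [0,0,0],"gripper": -1},{"xyz": [-0.19,0,-0.04],"turn": [0,0,0],"gripper": -1},{"xyz": [-0.19,0,-0.02],"turn": [0,0,0],"gripper": -1}])

```text
time_s: 53.78
position: [0.5456, -0.1708, 0.1437]
tool_rot: [[1.0, -0.019, 0.01], [-0.018, -1.0, -0.002], [0.01, 0.002, -1.0]]
ft_force: [2.9, 0.6, 5.8]
grip_width: 0.0085
```

```bash
python3 - <<'E'
from h import *
s=st(); hc=CC+EY*.045+UP*.025; p=np.array(s['position']); v=p-UP*.0115-hc; print('ang',np.arctan2(v@EY,v[2]),'r',np.hypot(v@EY,v[2]),'target',(hc+UP*.1165).round(4))
E
```

```text
t 53.7833 p [ 0.5456 -0.1708  0.1437] F [2.9 0.6 5.8] w 0.0085
[[1.0, -0.019, 0.01], [-0.018, -1.0, -0.002], [0.01, 0.002, -1.0]] q [-29.3  29.3  80.7   0.2  69.5 -28.3]
ang 0.08949801435046786 r 0.10758516782079156 target [ 0.536  -0.1691  0.1415]
```

step_arm(steps=[{"xyz": [-0.12,0,0],"turn": [0,0,0],"gripper": -1},{"xyz": [-0.12,0,0],"turn": [0,0,0],"gripper": -1},{"xyz": [0,0,0],"turn": [0,0,0],"gripper": -1}])

```text
time_s: 54.03
position: [0.5363, -0.1707, 0.1438]
tool_rot: [[1.0, -0.019, 0.011], [-0.019, -1.0, -0.003], [0.011, 0.002, -1.0]]
ft_force: [5.6, 1.3, 12.7]
grip_width: 0.008
```

step_arm(steps=[{"xyz": [-0.08,0,0],"turn": [0,0,0],"gripper": -1},{"xyz": [0,0,0],"turn": [0,0,0],"gripper": -1}])

```text
time_s: 54.2
position: [0.5358, -0.1707, 0.1439]
tool_rot: [[1.0, -0.019, 0.018], [-0.019, -1.0, -0.003], [0.018, 0.003, -1.0]]
ft_force: [19.6, 2.6, 4.7]
grip_width: 0.0086
```

The clamp hit its stop (19.6 N with 0.5 mm of motion). Ease off, release and lift.

step_arm(steps=[{"xyz": [0.04,0,0],"turn": [0,0,0],"gripper": -1},{"xyz": [0,0,0],"turn": [0,0,0],"gripper": -0.4},{"xyz": [0,0,0],"turn": [0,0,0],"gripper": -0.4},{"xyz": [0,0,0],"turn": [0,0,0],"gripper": -0.4},{"xyz": [0,0,-0.4],"turn": [0,0,0],"gripper": -0.4},{"xyz": [0,0,-0.7],"turn": [0,0,0],"gripper": -0.4},{"xyz": [0,0,-0.7],"turn": [0,0,0],"gripper": -0.4},{"xyz": [0,0,-0.7],"turn": [0,0,0],"gripper": -0.4},{"xyz": [0,0,-0.7],"turn": [0,0,0],"gripper": -0.4},{"xyz": [0,0,-0.7],"turn": [0,0,0],"gripper": -0.4},{"xyz": [0,0,0],"turn": [0,0,0],"gripper": -0.4}])

```text
time_s: 55.12
position: [0.5333, -0.1709, 0.3017]
tool_rot: [[1.0, -0.019, 0.009], [-0.019, -1.0, -0.004], [0.009, 0.004, -1.0]]
ft_force: [-1.0, 0.1, -0.4]
grip_width: 0.0258
```

```bash
python3 - <<'E'
from h import *
st(); hc=CC+EY*.045+UP*.025
for n in('scene','wrist'):
    im,d,i=get(n,'end_'+n); C=cloud(i,d); hsv=cv2.cvtColor(im,cv2.COLOR_RGB2HSV)
    red=((hsv[...,0]<8)|(hsv[...,0]>172))&(hsv[...,1]>150)&(hsv[...,2]>60)
    v=C-hc; m=red&(abs(v@EX)<.05)&(abs(v@EY)<.12)&(C[...,2]>.03)&(C[...,2]<.2)
    if m.sum()>10: w=np.median(v[m],0); print(n,'clamp bar EY,UP rel hinge',(w@EY).round(4),w[2].round(4),'ang',np.arctan2(w@EY,w[2]))
    P=C[(abs((C-CC)@EX)<.07)&(abs((C-CC)@EY)<.034)&(C[...,2]>.09)&(C[...,2]<.125)]
    if len(P)>200: print(n,'lid slope',np.polyfit((P-CC)@EX,P[:,2],1)[0],'top z',np.median(P[:,2]))
im=cv2.imread('pics/end_scene.png'); cv2.imwrite('pics/end_c.png',im)
E
```

```text
t 55.1167 p [ 0.5333 -0.1709  0.3017] F [-1.   0.1 -0.4] w 0.0258
[[1.0, -0.019, 0.009], [-0.019, -1.0, -0.004], [0.009, 0.004, -1.0]] q [-29.9  20.9  67.3   0.1  91.2 -28.8]
scene clamp bar EY,UP rel hinge 0.0042 0.1062 ang 0.039609000687338906
scene lid slope -0.012348233603676477 top z 0.11294891650851968
wrist clamp bar EY,UP rel hinge 0.0 0.1084 ang 7.617574972694185e-05
wrist lid slope -0.0027981013718619643 top z 0.114341136428035
```

View pics/end_c.png

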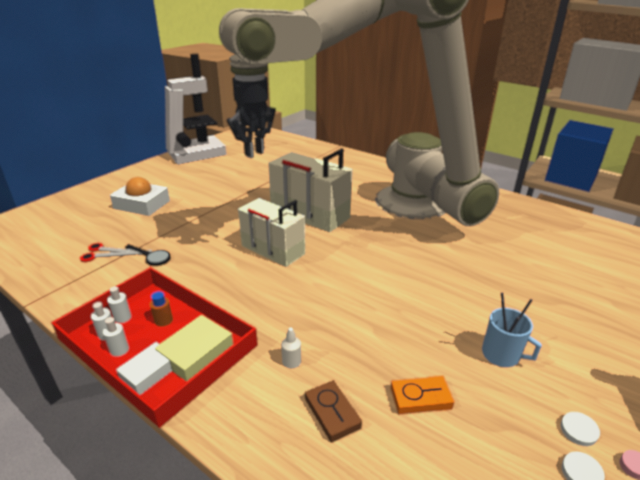

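The lid is shut and the clamp upright, with its bar 0 mm off the hinge's vertical in the wrist view. No teal boxes remain on the table, and the mug, dropper and lens are in place. Handing in.

```bash
python3 -c "
from h import *
print(order.close_job())"
```

```text
the job is handed in; nothing more can be done
None
```

The job is done and handed in at about 55 s. I opened the smaller case's lid, stood all four teal boxes upright in slots 1–4, closed the lid onto its stop, then swung the clamp up onto its stop.

**Last checks**
- **Boxes:** before the lid closed, one box stood in each slot with its top at about 104–105 mm.
- **Lid:** it met its stop at a wrist force of about 41 N. The wrist view then gave a slope of -0.003 rad and a top height of 114.3 mm, against the nominal 115 mm.
- **Clamp:** it met its stop at about 20 N, and the wrist view put its bar directly above the hinge, an angle of 0.
- **Bystanders:** in the last scene picture the mug, dropper bottle, hand lens and the brown and orange look-alikes are all where they were. The gripper is clear and touching nothing.

**Disagreement:** the scene camera read the clamp at 0.04 rad and the lid slope at -0.012 rad. For the clamp, that camera sees the bar's outer surface, about 5 mm off its axis. The lid slope is a coarse reading from the scene camera, so I trusted the wrist view and the stop forces.

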